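# Brush out the beakers and lay out dishwasher tablets

### The job

Get the washing-up ready in the teaching kitchen: with the long brush, scrub the inside of every steel beaker on the mat, one after another from the robot's left (+y) to its right, each time pushing the brush down to the bottom, drawing it up to around the rim and pushing it down to the bottom again, and leave the beakers standing upright. Stand the brush back in its caddy, bristles down, and lay exactly three of the dishwasher tablets side by side flat in the shallow round steel tray, leaving the other one on the bench. Do not knock over the beakers or disturb the other things on the bench.

Things in the scene. Friction and masses are not known exactly. Their poses are not given: they have to be found in the camera images.
- beaker_left: the left one of up to three alike loose steel beakers in a row on the mat, about 150 mm apart (left = +y); absent in some runs; about 0.4 kg, open top, 100 mm high, 74 mm outer diameter at the rim, 65 mm inside, wall 3.5 mm, inner floor 5 mm above the underside; origin: centre of the underside, z up its axis
- beaker_middle: the middle one of up to three alike loose steel beakers in a row on the mat, about 150 mm apart (left = +y); absent in some runs; about 0.4 kg, open top, 100 mm high, 74 mm outer diameter at the rim, 65 mm inside, wall 3.5 mm, inner floor 5 mm above the underside; origin: centre of the underside, z up its axis
- beaker_right: the right one of up to three alike loose steel beakers in a row on the mat, about 150 mm apart (left = +y); absent in some runs; about 0.4 kg, open top, 100 mm high, 74 mm outer diameter at the rim, 65 mm inside, wall 3.5 mm, inner floor 5 mm above the underside; origin: centre of the underside, z up its axis
- brush: bottle brush, 215 mm long, 90 g, starts upright in the caddy: bristle head 0 to 75 mm above its lower end (solid core 32 mm across, flat end; bristles to 41 mm across yield freely), 10 mm stem to 130 mm, square wooden handle 20 x 20 mm from 130 to 215 mm; origin: centre of the lower end, z towards the handle, x and y square to the handle's sides
- brush_tip (a point): centre of the brush's lower (bristle) end, same as the brush's origin
- brush_grip (a point): point in the middle of the brush's handle, 180 mm above the lower end: a good place to grip it from above
- caddy: fixed square grey plastic caddy, open at the top, in which the brush stands: 56 x 56 mm, 70 mm high, wall and floor 4 mm (inside 48 x 48 mm); origin at the centre of its underside, z up
- caddy_in (a point): centre of the caddy's inner floor, 4 mm above its underside
- tray: fixed shallow round open steel tray for the dishwasher tablets: 160 mm across, 20 mm high, wall and floor 4 mm (inside 152 mm across); origin at the centre of its underside, z up
- tablet0: one of four alike pressed dishwasher tablets, hard white blocks with a grey layer, lying loose on the bench: 38 mm (x) x 28 mm (y) x 18 mm high, about 22 g; origin at the centre of its underside, z up
- tablet1: one of four alike pressed dishwasher tablets, hard white blocks with a grey layer, lying loose on the bench: 38 mm (x) x 28 mm (y) x 18 mm high, about 22 g; origin at the centre of its underside, z up
- tablet2: one of four alike pressed dishwasher tablets, hard white blocks with a grey layer, lying loose on the bench: 38 mm (x) x 28 mm (y) x 18 mm high, about 22 g; origin at the centre of its underside, z up
- tablet3: one of four alike pressed dishwasher tablets, hard white blocks with a grey layer, lying loose on the bench: 38 mm (x) x 28 mm (y) x 18 mm high, about 22 g; origin at the centre of its underside, z up
- bowl: small steel bowl, 60 mm across, 32 mm high; a loose bystander, to be left where it is; origin at the centre of its underside
- nozzle: steel piping nozzle, a cone 34 mm across and 42 mm high; a loose bystander, to be left where it is; origin at the centre of its underside
- cutter: round steel pastry cutter, a ring 56 mm across and 30 mm high; a loose bystander, to be left where it is; origin at the centre of its underside
- spice: spice jar, 44 mm across, 80 mm high; a loose bystander, to be left where it is; origin at the centre of its underside
Mind the look-alikes: they are no part of the job. Leave any brown or orange look-alike of the tablet3 alone. Of the things shaped like the tray, the steel one is meant.

How it is judged:
By the outcome, as a careful person would: the job done as asked, in the order asked, and still so for the second after the job is handed in, with the robot touching nothing.
Of beaker_left, beaker_middle, beaker_right only 2 to 3 are there at a start; the rules pass over those that are not, and their reading is None.
At some moment in a run one of beaker_left, beaker_middle, beaker_right, tablet0, tablet1, tablet2, tablet3 may be knocked a few centimetres aside while the robot is not near it.
It also fails if it takes over 208 s, if anything falls off the work surface, if the arm or the gripper's body presses on something with over 40 N, if the wrist force passes 120 N, or if a joint passes its speed limit or range.

### The arm

A 6-joint arm with a two-finger parallel gripper is mounted at the origin on the work surface. World frame = base frame: x ahead of the robot, y to its left, z up, the work surface at z = 0. Lengths are in m, angles in rad, forces in N, time in s.
With the tool pointing down it reaches from about 0.375 to 0.925 m from the base axis. Payload 5.7 kg.
Tool frame: the origin (TCP) lies midway between the tips of the shut fingers; the grasp point (between the pads) lies 19 mm behind it; z points along the fingers, y is the line along which they close (so a half turn about z gives the same grasp; the last joint's range is limited). The gripper opens to 88 mm and grips with 3 to 60 N. Pads are 20 mm wide; open, the fingers measure 115 mm over their backs; the gripper's body (75 mm by 178 mm) begins 61 mm behind the grasp point.
Start: joints at [-1.223, 0.359, 1.51, -0, 1.272, -0.115], TCP at [0.268, -0.537, 0.223] pointing down, gripper open.
Joint ranges: [-2.97, 2.97], [-1.01, 2.36], [0.21, 2.38], [-0.96, 4.11], [0.2, 2.71], [-2.98, 2.98]. Speed limits (rad/s): [2.39, 2.39, 3.14, 3.14, 3.14, 3.14].

### API

Orientations are given as a unit quaternion [x, y, z, w].
In Python, from cell import * gives the robot as it stands.
- The arm moves only by the tool drive_tool, never from a script. Its argument "moves" is a list of rows, each a list of 3 entries, a list of its own where there are three numbers: the shift along the tool's x, y, z in units of 4 cm (1.0 is 4 cm), then the turn, a rotation vector about the tool's x, y, z in units of 4 degrees (1.0 is 4 degrees), then the opening, from -1 (shut) to 1 (fully open). In form: [[[dx, dy, dz], [rx, ry, rz], jaw], ...]. A call has 1 to 5 rows; each row shifts and turns the commanded pose from where the row before left it, along the tool's axes as they then stand; what a row does not reach is not made up. A row lasts 1/10 s, in which the tool goes at most 50 mm and 8.59 degrees, less where a joint would pass 70% of its speed; a pose out of reach is approached as far as the arm can. A call with a number of a shift or a turn outside -1 to 1 is refused whole. A call with a gripper value outside its range is refused whole. The fingers move at their own pace and stop on an object; the grip force is fixed at half the most. Time passes only in rows, so rows that do not move let the fingers close. It gives the time, the measured TCP pose, the force, the opening and the grip force at its end, in the units of the state.
- get_obs(): the state, without advancing time (a new reading comes with each control period).
- read_camera(name): name is "scene" or "top" or "wrist"; returns the picture (400x640x3 uint8, red, green, blue); there is no depth.
- calibration(name): a dict with "fx", "fy", "cx", "cy" (pixels), "position" and "attitude" of the camera in the world. Camera axes: x right, y up, looking along -z (the intrinsics and any distortion apply to the point x, -y, -z); pixel columns grow to the right and rows downward; lengths in m; the calibration is good to about 2 mm. A picture is of the moment at which its call begins: read the wrist's pose just before it. calibration takes no time and is no camera call; for the wrist camera it gives the pose at the moment of the call.
- close_job(): hands the job in; it is judged then, once.
The state is a dict: "time_s": time; "q": joint angles; "joint_velocities": joint speeds; "joint_torque": joint torques, N m; "eef_pos": TCP position; "orientation": TCP orientation; "ft_force": force on the tool from outside, world axes, zero at the start; "wrist_torque": the same for the moment, N m; "grip_width": finger opening in m; "grip_force": force on a finger pad.
Only numpy, scipy, OpenCV 4.12 (cv2) and the standard library are available. Lean on these libraries where they do the work, as an engineer would, in place of code of your own. Each camera call takes 0.05 s, during which the arm holds its last target. There are 200 camera calls.

## Working session

There is one attempt and no reset: what is moved stays moved. The work goes in short steps, Python scripts to look and compute and a tool call to move; the robot and the scene stay as the last step left them, time stands still between calls to the robot, and variables do not carry over. Pictures are saved under pics/ and viewed, at most 14 in all, crops included, and the job is handed in when it is done.

Besides the shell and the picture viewer there is one more tool, called after "Emit:" as name([rows], argument=value, ...), one row to a line, values as JSON. drive_tool: Moves the arm, as the interface text tells. Shifts and turns lie within -1 to 1; 1 stands for 4 cm of shift or 4 degrees of turn. Its arguments: {"type":"object","properties":{"moves":{"type":"array"}},"required":["moves"]}

```bash
mkdir -p pics; ls; python3 - <<'E'
from cell import *
import cv2
o=get_obs(); print(o)
for n in ("scene","top","wrist"):
    c=calibration(n); print(n,c)
    cv2.imwrite(f"pics/{n}0.png",cv2.cvtColor(read_camera(n),cv2.COLOR_RGB2BGR))
E
```

```text
pics
{'time_s': 0.0, 'q': array([-1.22306226e+00,  3.59507088e-01,  1.51140467e+00, -4.53989640e-05,
        1.27248453e+00, -1.15102031e-01]), 'joint_velocities': array([-0.0015708 , -0.00117711,  0.00024174,  0.00053571,  0.00065668,
        0.00022501]), 'joint_torque': array([ 4.18487607e-04, -5.15380168e+01, -2.70726818e+01,  6.74082362e-02,
        3.48512828e-02, -1.23699429e-04]), 'eef_pos': array([ 0.26763854, -0.53624753,  0.22181891]), 'orientation': array([ 9.73340203e-01,  2.29364418e-01, -1.26203777e-04, -8.93206381e-04]), 'ft_force': array([ 0.05698084,  0.1678593 , -0.09453192]), 'wrist_torque': array([-0.00625251, -0.01208618, -0.01537352]), 'grip_force': 0.0, 'grip_width': 0.0876701384571797}
scene {'fx': 474.2904406426626, 'fy': 474.2904406426626, 'cx': 317.5450728759643, 'cy': 199.27233843650373, 'position': array([ 0.90113399, -0.51081265,  1.16016012]), 'attitude': array([0.26956873, 0.10314752, 0.32568244, 0.90034673])}
top {'fx': 447.19586413402294, 'fy': 447.19586413402294, 'cx': 320.2491229417863, 'cy': 196.4617482835763, 'position': array([0.37031483, 0.01671833, 1.51870881]), 'attitude': array([-0.01424753,  0.0091008 ,  0.71132601, -0.70265887])}
wrist {'fx': 278.2903626735064, 'fy': 278.2903626735064, 'cx': 317.0186830955132, 'cy': 197.2139228117483, 'position': array([ 0.32672999, -0.50639506,  0.38461758]), 'attitude': array([-0.10556925,  0.06637945, -0.52183434,  0.84388259])}
```

View pics/top0.png

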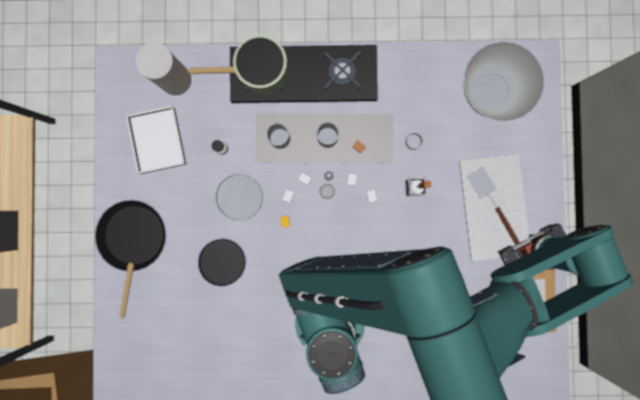

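View pics/scene0.png

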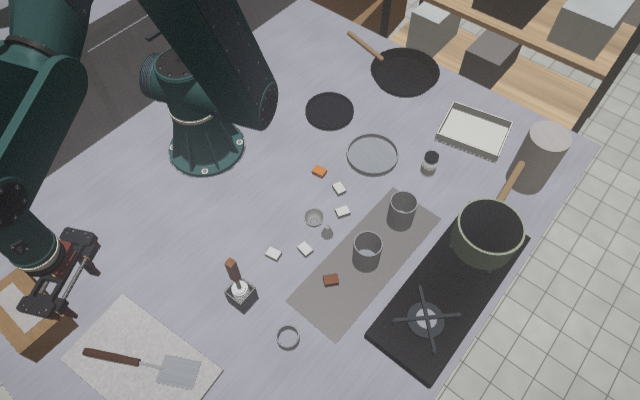

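The top view shows two beakers at (278,135) and (328,134), and the steel tray at (240,197). A dark round look-alike sits at (222,262). The white tablets are at (305,179), (352,180), (289,196) and (372,196). The orange look-alike is at (285,221) and the brown one at (359,146), so both are left alone. The brush stands in its caddy at (416,187).

```bash
cat > h.py <<'E'
from cell import *
import cv2, numpy as np
from scipy.spatial.transform import Rotation as R
def snap(n):
    c=calibration(n); im=cv2.cvtColor(read_camera(n),cv2.COLOR_RGB2BGR); return im,c
def cast(c,uv,z):
    uv=np.atleast_2d(np.asarray(uv,float))
    d=np.c_[(uv[:,0]-c['cx'])/c['fx'],-(uv[:,1]-c['cy'])/c['fy'],-np.ones(len(uv))]
    d=R.from_quat(c['attitude']).apply(d); p=np.asarray(c['position'])
    return p+d*((z-p[2])/d[:,2])[:,None]
def proj(c,P):
    v=R.from_quat(c['attitude']).inv().apply(np.atleast_2d(P)-c['position'])
    return np.c_[c['cx']+c['fx']*v[:,0]/-v[:,2],c['cy']-c['fy']*v[:,1]/-v[:,2]]
def goto(P,yaw=None):
    """remaining move in tool axes/units; yaw = world angle of tool y axis (mod 180), tool straight down"""
    o=get_obs(); r=R.from_quat(o['orientation']); d=r.inv().apply(np.asarray(P)-o['eef_pos'])/0.04
    x=r.as_matrix()
    if yaw is None: yaw=np.arctan2(x[1,1],x[0,1])
    else:
        cur=np.arctan2(x[1,1],x[0,1]); yaw=cur+(yaw-cur+np.pi/2)%np.pi-np.pi/2
    y=np.array([np.cos(yaw),np.sin(yaw),0]); z=np.array([0,0,-1.])
    t=R.from_matrix(np.c_[np.cross(y,z),y,z])
    rv=np.degrees((r.inv()*t).as_rotvec())/4
    print('t',round(o['time_s'],2),'pos',o['eef_pos'].round(4),'yaw',np.degrees(np.arctan2(x[1,1],x[0,1])).round(1),'tilt',np.degrees(np.arccos(-x[2,2])).round(2),'w',round(o['grip_width'],4),'q6',o['q'][5].round(2))
    print('shift',d.round(3),'turn',rv.round(3))
E
python3 - <<'E'
from h import *
im=cv2.imread('pics/top0.png'); c=calibration('top')
cv2.imwrite('pics/crop0.png',cv2.resize(im[120:240,200:440],None,fx=3.3,fy=3.3,interpolation=cv2.INTER_CUBIC))
for n,u,z in [('bL',(279,132),.1),('bM',(328,131),.1),('tray',(240,197),.02),('t',(305,179),.018),('t',(352,180),.018),('t',(289,196),.018),('t',(372,196),.018),('caddy',(416,187),.07),('bowl',(327,191),.03),('nozzle',(329,175),.04),('cutter',(414,141),.03),('spice',(219,146),.08)]:
    print(n,cast(c,u,z).round(3))
o=get_obs(); r=R.from_quat(o['orientation']); w=calibration('wrist')
print(r.inv().apply(w['position']-o['eef_pos']), r.inv().apply(R.from_quat(w['attitude']).apply([0,0,-1])))
goto([0.56,-0.1,0.36],yaw=np.pi/2)
E
```

```text
bL [[0.625 0.156 0.1  ]]
bM [[ 0.626 -0.     0.1  ]]
tray [[0.421 0.297 0.02 ]]
t [[0.479 0.078 0.018]]
t [[ 0.474 -0.08   0.018]]
t [[0.423 0.132 0.018]]
t [[ 0.419 -0.146  0.018]]
caddy [[ 0.445 -0.283  0.07 ]]
bowl [[0.437 0.005 0.03 ]]
nozzle [[ 0.49  -0.003  0.04 ]]
cutter [[ 0.601 -0.288  0.03 ]]
spice [[0.585 0.353 0.08 ]]
[ 0.06624542 -0.00064959 -0.16270252] [-2.47652050e-01 -1.59961184e-04  9.68849027e-01]
t 0.15 pos [ 0.2677 -0.5364  0.222 ] yaw -63.5 tilt 0.08 w 0.0878 q6 -0.12
shift [11.41  -6.504 -3.439] turn [-2.100e-02  2.000e-03  6.629e+00]
```

View pics/crop0.png

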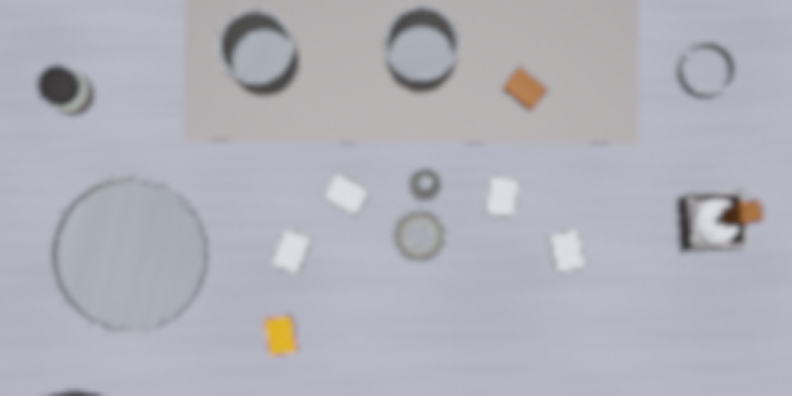

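The crop confirms two steel beakers on the mat, four white tablets, and the orange and brown look-alikes. The brush is in the caddy. I'll raise the arm, square the yaw and go over the caddy.

Emit:
drive_tool([
  [[0,0,-0.7],[0,0,1],1],
  [[0,0,-0.7],[0,0,1],1],
  [[0,0,-0.7],[0,0,1],1],
  [[0,0,-0.7],[0,0,1],1],
  [[0,0,-0.65],[0,0,1],1],
])

```text
time_s: 0.65
eef_pos: [0.2678, -0.5367, 0.3617]
orientation: [0.998, 0.055, -0.0, -0.0]
ft_force: [-0.3, 0.0, -1.1]
grip_width: 0.0881
grip_force: 0.0
```

Emit:
drive_tool([
  [[0,0,0],[0,0,1],1],
  [[0,0,0],[0,0,0.63],1],
  [[0.7,-1,0],[0,0,0],1],
  [[0.7,-1,0],[0,0,0],1],
  [[0.7,-1,0],[0,0,0],1],
])

```text
time_s: 1.15
eef_pos: [0.3522, -0.4156, 0.3601]
orientation: [1.0, -0.001, -0.0, -0.0]
ft_force: [0.4, -0.4, -0.7]
grip_width: 0.088
grip_force: 0.0
```

Emit:
drive_tool([
  [[0.7,-1,0],[0,0,0],1],
  [[0.7,-1,0],[0,0,0],1],
  [[0.7,-1,0],[0,0,0],1],
  [[0.2,-0.3,0],[0,0,0],1],
  [[0,0,0],[0,0,0],1],
])

```text
time_s: 1.65
eef_pos: [0.4446, -0.2833, 0.3605]
orientation: [1.0, 0.002, -0.0, -0.0]
ft_force: [-0.4, -0.4, 0.7]
grip_width: 0.0878
grip_force: 0.0
```

```bash
python3 - <<'E'
from h import *
goto([0.445,-0.283,0.36],np.pi/2)
im,c=snap('wrist'); cv2.imwrite('pics/w1.png',im)
np.save('pics/w1.npy',c,allow_pickle=True)
print(c['position'])
E
```

```text
t 1.65 pos [ 0.4446 -0.2833  0.3605] yaw -89.8 tilt 0.03 w 0.0878 q6 0.87
shift [ 0.011 -0.007  0.013] turn [-0.005  0.005  0.051]
[ 0.51066852 -0.28289277  0.52318963]
```

View pics/w1.png

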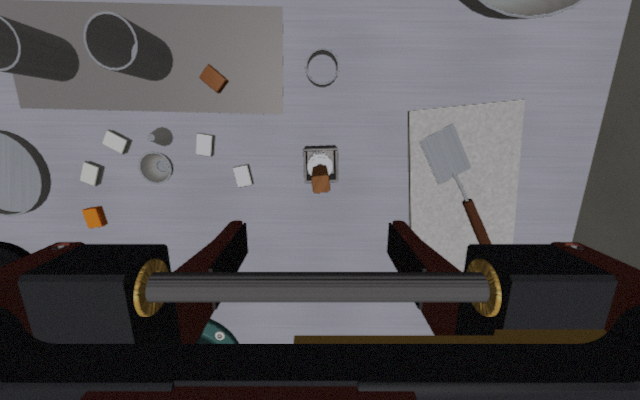

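The wrist view shows the caddy at (321,165), with the brush handle top at (320,186) almost square to the axes. The beakers are at (110,40) and (5,45). The tablets are at (115,142), (91,174), (204,145) and (243,176).

```bash
python3 - <<'E'
from h import *
im=cv2.imread('pics/w1.png'); c=np.load('pics/w1.npy',allow_pickle=True).item()
hsv=cv2.cvtColor(im,cv2.COLOR_BGR2HSV)
sub=im[140:205,295:350]
# handle
m=((hsv[...,1]>90)&(hsv[...,2]>30)).astype(np.uint8); m[:150]=0;m[205:]=0;m[:,:300]=0;m[:,345:]=0
print('V rows col320',hsv[160:198,320,2])
ys,xs=np.nonzero(m); print(xs.min(),xs.max(),ys.min(),ys.max())
top=(m>0)&(hsv[...,2]>90)
ct=max(cv2.findContours(top.astype(np.uint8),0,2)[0],key=cv2.contourArea); r=cv2.minAreaRect(ct); print(r,cast(c,r[0],.219).round(4))
b=cv2.boxPoints(r); P=cast(c,b,.219); print(P.round(4)[:,:2]); e=P[1]-P[0]; print('edge ang',np.degrees(np.arctan2(e[1],e[0])))
cv2.imwrite('pics/hc.png',cv2.resize(im[130:215,280:365],None,fx=7,fy=7,interpolation=cv2.INTER_CUBIC))
E
```

```text
V rows col320 [177 175 176 161  83  50  52  51  53  50  52  54  51  54  47  76 110 116
 113 121 119 120 124 125 126 124 125 126 125 125 127 131 131 133 143 143
 140 139]
311 329 166 192
((320.20001220703125, 183.60000610351562), (16.372583389282227, 17.3648624420166), 82.87498474121094) [[ 0.4485 -0.2866  0.219 ]]
[[ 0.4564 -0.2759]
 [ 0.4589 -0.2949]
 [ 0.4405 -0.2975]
 [ 0.4379 -0.2781]]
edge ang -82.57851162203663
```

View pics/hc.png

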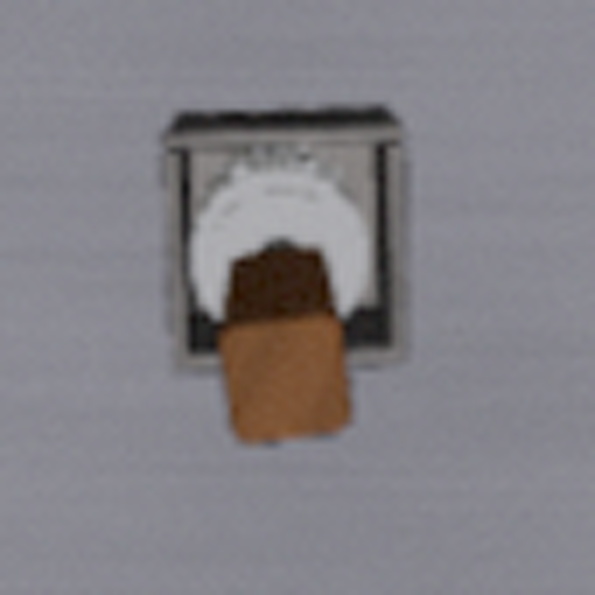

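The crop shows the handle top tilted about 6–7° from square, and the caddy square to the axes with its centre at pixel (320.9,165.6).

Emit:
drive_tool([
  [[0.1,0.08,0.5],[0,0,-0.8],1],
  [[0,0,1],[0,0,-0.8],1],
  [[0,0,1],[0,0,0],1],
  [[0,0,1],[0,0,0],1],
  [[0,0,1],[0,0,0],1],
])

```text
time_s: 2.2
eef_pos: [0.4466, -0.2902, 0.1792]
orientation: [0.999, 0.055, -0.0, 0.001]
ft_force: [0.2, -0.3, -0.7]
grip_width: 0.0876
grip_force: 0.0
```

Emit:
drive_tool([
  [[0,0,0.37],[0,0,0],1],
  [[0,0,0],[0,0,0],1],
])

```text
time_s: 2.4
eef_pos: [0.445, -0.2886, 0.1631]
orientation: [0.998, 0.055, -0.002, -0.002]
ft_force: [-0.2, -0.1, 0.8]
grip_width: 0.0879
grip_force: 0.0
```

```bash
python3 - <<'E'
from h import *
goto([0.4485,-0.2866,0.165],np.radians(-83))
im=cv2.imread('pics/w1.png'); c=np.load('pics/w1.npy',allow_pickle=True).item()
print('caddy',cast(c,(320.9,165.6),.07).round(4))
hsv=cv2.cvtColor(im,cv2.COLOR_BGR2HSV)
m=((hsv[...,1]<22)&(hsv[...,2]>165)).astype(np.uint8); m[225:]=0
for k in cv2.findContours(m,0,2)[0]:
    if 60<cv2.contourArea(k)<1500: r=cv2.minAreaRect(k); print(np.round(r[0],1),np.round(r[1],1),round(r[2]),cast(c,r[0],.018).round(4)[0,:2])
E
```

```text
t 2.4 pos [ 0.445  -0.2886  0.1631] yaw -83.7 tilt 0.34 w 0.0879 q6 0.76
shift [ 0.091 -0.041 -0.049] turn [-0.055  0.066 -0.182]
caddy [[ 0.448  -0.2894  0.07  ]]
[241.7 175.9] [19.2 13.1] 76 [ 0.4212 -0.1447]
[ 88.3 173.4] [14.3 18.3] 16 [0.4248 0.1364]
[319.5 163.5] [23. 19.] 0 [ 0.4446 -0.2875]
[203.3 144.5] [13.7 20.5] 3 [ 0.4778 -0.0796]
[113.7 141.6] [21.5 13. ] 27 [0.4824 0.0796]
```

Emit:
drive_tool([
  [[0.09,-0.04,-0.05],[0,0,-0.1],1],
  [[0,0,0],[0,0,0],-1],
  [[0,0,0],[0,0,0],-1],
  [[0,0,0],[0,0,0],-1],
  [[0,0,0],[0,0,0],-1],
])

```text
time_s: 2.9
eef_pos: [0.4515, -0.2862, 0.1685]
orientation: [0.998, 0.059, 0.0, 0.0]
ft_force: [0.4, -0.3, -0.2]
grip_width: 0.0594
grip_force: 0.0
```

Emit:
drive_tool([
  [[0,0,0],[0,0,0],-1],
  [[0,0,0],[0,0,0],-1],
  [[0,0,0],[0,0,0],-1],
  [[0,0,0],[0,0,0],-1],
])

```text
time_s: 3.3
eef_pos: [0.4513, -0.286, 0.1678]
orientation: [0.998, 0.059, -0.0, -0.0]
ft_force: [0.7, -0.2, 0.0]
grip_width: 0.0277
grip_force: 0.0
```

Emit:
drive_tool([
  [[0,0,0],[0,0,0],-1],
  [[0,0,0],[0,0,0],-1],
  [[0,0,0],[0,0,0],-1],
  [[0,0,0],[0,0,0],-1],
])

```text
time_s: 3.7
eef_pos: [0.4512, -0.286, 0.1678]
orientation: [0.998, 0.059, -0.0, -0.0]
ft_force: [1.0, -0.5, -1.0]
grip_width: 0.0199
grip_force: 30.0
```

```bash
python3 - <<'E'
from h import *
goto([0.4485,-0.2866,0.165],np.radians(-83)); o=get_obs(); print(o['ft_force'],o['grip_force'])
im,c=snap('wrist'); cv2.imwrite('pics/w2.png',im)
hsv=cv2.cvtColor(im,cv2.COLOR_BGR2HSV)
m=((hsv[...,1]>90)&(hsv[...,2]>60)).astype(np.uint8)
print(proj(c,[[0.4485,-0.2866,.219]]),proj(c,[o['eef_pos']+[0,0,.05]]))
cv2.imwrite('pics/w2.png',im)
E
```

```text
t 3.7 pos [ 0.4512 -0.286   0.1678] yaw -83.2 tilt 0.01 w 0.0199 q6 0.76
shift [-0.069  0.006  0.069] turn [-0.003  0.002 -0.051]
[ 1.00735367 -0.4836959  -1.02583356] 29.991686046123505
[[318.20005986 284.23588823]] [[317.65727212 277.23693455]]
```

View pics/w2.png

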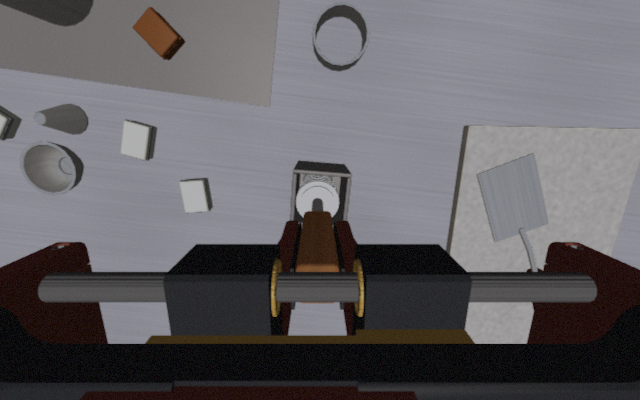

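The brush is gripped, with the opening at 19.9 mm. Next I lift it and carry it towards the beakers.

Emit:
drive_tool([
  [[0,0,-0.4],[0,0,0],-1],
  [[0,0,-0.8],[0,0,0],-1],
  [[0,0,-0.9],[0,0,0],-1],
  [[0,0,-0.9],[0,0,0],-1],
  [[0,0,-0.6],[0,0,0],-1],
])

```text
time_s: 4.25
eef_pos: [0.4518, -0.2865, 0.3145]
orientation: [0.998, 0.059, 0.001, 0.001]
ft_force: [0.1, -0.8, -1.1]
grip_width: 0.0199
grip_force: 30.0
```

Emit:
drive_tool([
  [[0.3,-0.5,0],[0,0,0],-1],
  [[0.5,-0.9,0],[0,0,0],-1],
  [[0.5,-0.9,0],[0,0,0],-1],
  [[0.5,-0.9,0],[0,0,0],-1],
  [[0.5,-0.9,0],[0,0,0],-1],
])

```text
time_s: 4.75
eef_pos: [0.5234, -0.1108, 0.3118]
orientation: [0.998, 0.059, -0.0, -0.0]
ft_force: [0.6, 0.2, -1.0]
grip_width: 0.0198
grip_force: 30.0
```

Emit:
drive_tool([
  [[0.5,-0.9,0],[0,0,0],-1],
  [[0.5,-0.9,0],[0,0,0],-1],
  [[0.5,-0.9,0],[0,0,0],-1],
  [[0.5,-0.9,0],[0,0,0],-1],
  [[0.5,-0.9,0],[0,0,0],-1],
])

```text
time_s: 5.25
eef_pos: [0.6014, 0.0799, 0.3117]
orientation: [0.998, 0.059, -0.0, 0.0]
ft_force: [0.3, -0.3, -1.0]
grip_width: 0.0198
grip_force: 30.0
```

Emit:
drive_tool([
  [[0.1,-0.5,0],[0,0,0],-1],
  [[0,0,0],[0,0,0],-1],
  [[0,0,0],[0,0,0],-1],
])

```text
time_s: 5.55
eef_pos: [0.6025, 0.0985, 0.3115]
orientation: [0.998, 0.06, -0.0, 0.0]
ft_force: [0.2, -1.5, 0.1]
grip_width: 0.0199
grip_force: 30.0
```

```bash
python3 - <<'E'
from h import *
goto([0.625,0.156,0.308],np.radians(-83)); o=get_obs(); print(o['ft_force'],o['grip_force'],o['grip_width'])
ims=[]
for n in ('wrist','scene'):
    im,c=snap(n); cv2.imwrite(f'pics/{n}3.png',im); np.save(f'pics/{n}3.npy',c,allow_pickle=True)
    ims.append(im)
cv2.imwrite('pics/m3.png',np.vstack([ims[0][:270],cv2.resize(ims[1][150:300,200:500],(640,320))]))
E
```

```text
t 5.55 pos [0.6025 0.0985 0.3115] yaw -83.1 tilt 0.06 w 0.0199 q6 1.5
shift [ 0.73  -1.359  0.087] turn [ 0.007  0.013 -0.035]
[ 0.16838803 -1.53142043  0.13532399] 29.991679787635803 0.019927663999748137
```

View pics/m3.png

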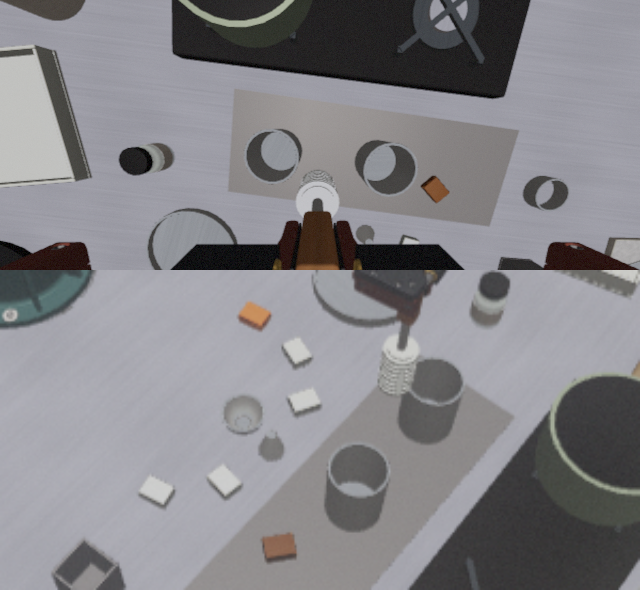

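Both rims are clear in the wrist view at (274,156) and (386,167), and the brush is held straight below the gripper at (318,200).

```bash
cat >> h.py <<'E'
def rim(im,c,P,z=.101,thr=9):
    """outer silhouette of a beaker near P -> circle on the rim plane"""
    u=proj(c,[[P[0],P[1],z]])[0]; lab=cv2.cvtColor(cv2.GaussianBlur(im,(3,3),0),cv2.COLOR_BGR2LAB).astype(float)
    s=int(.06*c['fx']/np.linalg.norm(np.array([*P[:2],z])-c['position'])); x0,y0=int(u[0])-s,int(u[1])-s
    x0=max(x0,0);y0=max(y0,0); w=lab[y0:y0+2*s,x0:x0+2*s]; yy,xx=np.mgrid[0:w.shape[0],0:w.shape[1]]
    e=cv2.Canny(im[y0:y0+2*s,x0:x0+2*s],40,110); py,px=np.nonzero(e)
    G=cast(c,np.c_[px+x0,py+y0],z)[:,:2]
    best=None; rng=np.random.default_rng(0)
    for _ in range(4000):
        a,b,d=G[rng.choice(len(G),3,False)]
        A=2*np.array([b-a,d-a]); 
        if abs(np.linalg.det(A))<1e-5: continue
        q=np.linalg.solve(A,[b@b-a@a,d@d-a@a]); r=np.linalg.norm(a-q)
        if not .030<r<.040: continue
        n=(abs(np.linalg.norm(G-q,axis=1)-r)<.001).sum()
        if best is None or n>best[0]: best=(n,q.round(4),round(r,4))
    return best
E
python3 - <<'E'
from h import *
for n in ('wrist','scene'):
    im=cv2.imread(f'pics/{n}3.png'); c=np.load(f'pics/{n}3.npy',allow_pickle=True).item()
    for P in [(.625,.156),(.626,0)]:
        print(n,P,rim(im,c,P))
im=cv2.imread('pics/w1.png'); c=np.load('pics/w1.npy',allow_pickle=True).item()
print(rim(im,c,(.626,0)))
im=cv2.imread('pics/wrist3.png');c=np.load('pics/wrist3.npy',allow_pickle=True).item()
o=get_obs();r=R.from_quat(o['orientation'])
for dx in (-.003,0): print(proj(c,o['eef_pos']+r.apply([[dx,0,.089],[dx,0,.164]])).round(1))
m=(cv2.cvtColor(im,cv2.COLOR_BGR2GRAY)>200).astype(np.uint8); m[:180]=0;m[230:]=0;m[:,:290]=0;m[:,350:]=0
k=max(cv2.findContours(m,0,2)[0],key=cv2.contourArea);print(cv2.minEnclosingCircle(k),cv2.boundingRect(k))
E
```

```text
wrist (0.625, 0.156) (np.int64(129), array([0.6223, 0.1611]), np.float64(0.0347))
wrist (0.626, 0) (np.int64(135), array([0.6232, 0.0038]), np.float64(0.0345))
scene (0.625, 0.156) (np.int64(43), array([0.6228, 0.1641]), np.float64(0.0325))
scene (0.626, 0) (np.int64(51), array([ 0.6257, -0.0027]), np.float64(0.0346))
(np.int64(170), array([0.6222, 0.0009]), np.float64(0.033))
[[318.4 202.3]
 [318.1 185.6]]
[[318.5 199.2]
 [318.1 183.2]]Traceback (most recent call last):
  File "<stdin>", line 12, in <module>
ValueError: max() iterable argument is empty
```

Emit:
drive_tool([
  [[0.38,-0.74,0],[0,0,0],-1],
  [[0.38,-0.74,0],[0,0,0],-1],
  [[0,0,0],[0,0,0],-1],
  [[0,0,0.5],[0,0,0],-1],
  [[0,0,0.4],[0,0,0],-1],
])

```text
time_s: 6.15
eef_pos: [0.626, 0.1594, 0.2756]
orientation: [0.998, 0.059, 0.0, 0.0]
ft_force: [-0.2, -0.5, -1.1]
grip_width: 0.0198
grip_force: 30.0
```

Emit:
drive_tool([
  [[0,0,0],[0,0,0],-1],
])

```text
time_s: 6.25
eef_pos: [0.6242, 0.159, 0.2735]
orientation: [0.998, 0.059, -0.002, 0.0]
ft_force: [-0.1, -1.0, -1.2]
grip_width: 0.0202
grip_force: 30.0
```

```bash
python3 - <<'E'
from h import *
goto([0.6255,0.161,0.172],np.radians(-83)); o=get_obs(); print(o['ft_force'])
im,c=snap('wrist'); cv2.imwrite('pics/w4.png',cv2.resize(im[80:260,220:420],None,fx=3,fy=3))
print(rim(im,c,(.623,.161)))
E
```

```text
t 6.25 pos [0.6242 0.159  0.2735] yaw -83.3 tilt 0.29 w 0.0202 q6 1.6
shift [ 0.051 -0.048  2.538] turn [ 0.009  0.072 -0.072]
[-0.05020839 -0.98920411 -1.20311837]
(np.int64(98), array([0.6213, 0.1631]), np.float64(0.0361))
```

View pics/w4.png

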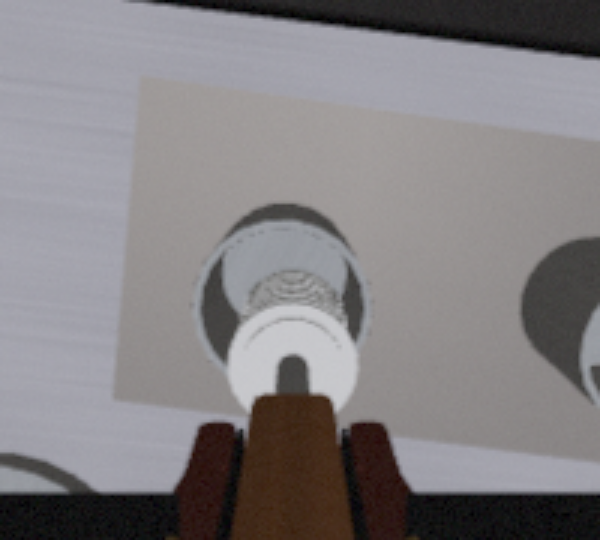

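The brush is about 4 mm right of the rim centre, so I correct that and go down.

Emit:
drive_tool([
  [[0.02,-0.1,0],[0,0,0],-1],
  [[0,0,0.6],[0,0,0],-1],
  [[0,0,0.6],[0,0,0],-1],
  [[0,0,0.6],[0,0,0],-1],
  [[0,0,0.4],[0,0,0],-1],
])

```text
time_s: 6.8
eef_pos: [0.6264, 0.1648, 0.1876]
orientation: [0.998, 0.059, 0.0, -0.0]
ft_force: [-1.0, -0.1, -0.4]
grip_width: 0.0195
grip_force: 30.0
```

Emit:
drive_tool([
  [[0,0,0.15],[0,0,0],-1],
  [[0,0,0.1],[0,0,0],-1],
  [[0,0,0],[0,0,0],-1],
])

```text
time_s: 7.1
eef_pos: [0.6269, 0.165, 0.1786]
orientation: [0.998, 0.059, 0.001, -0.0]
ft_force: [0.0, -0.6, -0.4]
grip_width: 0.0201
grip_force: 30.0
```

Emit:
drive_tool([
  [[-0.05,0.03,0.1],[0,0,0],-1],
  [[0,0,0.06],[0,0,0],-1],
  [[0,0,0],[0,0,0],-1],
])

```text
time_s: 7.4
eef_pos: [0.6244, 0.1635, 0.1715]
orientation: [0.998, 0.059, -0.0, -0.0]
ft_force: [-0.5, 0.2, -1.1]
grip_width: 0.0197
grip_force: 30.0
```

Emit:
drive_tool([
  [[0,0,0.06],[0,0,0],-1],
  [[0,0,0],[0,0,0],-1],
])

```text
time_s: 7.6
eef_pos: [0.6244, 0.1636, 0.1689]
orientation: [0.998, 0.059, -0.0, -0.0]
ft_force: [-0.2, -0.2, -1.0]
grip_width: 0.0198
grip_force: 30.0
```

Emit:
drive_tool([
  [[0,0,0.06],[0,0,0],-1],
  [[0,0,0],[0,0,0],-1],
])

```text
time_s: 7.8
eef_pos: [0.6253, 0.1637, 0.1686]
orientation: [0.998, 0.059, 0.001, -0.0]
ft_force: [-1.6, -0.7, 9.4]
grip_width: 0.0197
grip_force: 30.0
```

Emit:
drive_tool([
  [[0,0,0.05],[0,0,0],-1],
  [[0,0,0],[0,0,0],-1],
])

```text
time_s: 8.0
eef_pos: [0.6265, 0.1638, 0.1684]
orientation: [0.998, 0.059, 0.003, -0.0]
ft_force: [-2.1, -0.3, 17.6]
grip_width: 0.02
grip_force: 30.0
```

Contact with the floor is confirmed at TCP z of about 0.1686. Next is up to the rim and down again.

Emit:
drive_tool([
  [[0,0,-0.4],[0,0,0],-1],
  [[0,0,-0.7],[0,0,0],-1],
  [[0,0,-0.7],[0,0,0],-1],
  [[0,0,-0.55],[0,0,0],-1],
  [[0,0,0],[0,0,0],-1],
])

```text
time_s: 8.5
eef_pos: [0.6268, 0.164, 0.2624]
orientation: [0.998, 0.059, 0.003, -0.0]
ft_force: [0.7, 1.0, -0.5]
grip_width: 0.0198
grip_force: 30.0
```

Emit:
drive_tool([
  [[0,0,0],[0,0,0],-1],
  [[0,0,0],[0,0,0],-1],
])

```text
time_s: 8.7
eef_pos: [0.6234, 0.1634, 0.2569]
orientation: [0.998, 0.059, -0.001, 0.0]
ft_force: [-0.1, 0.1, 0.0]
grip_width: 0.0197
grip_force: 30.0
```

Emit:
drive_tool([
  [[0,0,0.5],[0,0,0],-1],
  [[0,0,0.6],[0,0,0],-1],
  [[0,0,0.6],[0,0,0],-1],
  [[0,0,0.4],[0,0,0],-1],
  [[0,0,0.1],[0,0,0],-1],
])

```text
time_s: 9.2
eef_pos: [0.6224, 0.1632, 0.1682]
orientation: [0.998, 0.059, -0.003, 0.0]
ft_force: [-3.8, -1.2, 18.0]
grip_width: 0.0199
grip_force: 30.0
```

Emit:
drive_tool([
  [[0,0,0.08],[0,0,0],-1],
  [[0,0,0],[0,0,0],-1],
])

```text
time_s: 9.4
eef_pos: [0.6242, 0.1635, 0.168]
orientation: [0.998, 0.059, -0.0, 0.0]
ft_force: [-3.4, -0.0, 10.4]
grip_width: 0.0203
grip_force: 30.0
```

Emit:
drive_tool([
  [[0,0,-0.5],[0,0,0],-1],
  [[0,0,-0.9],[0,0,0],-1],
  [[0,0,-0.9],[0,0,0],-1],
  [[0,0,-0.9],[0,0,0],-1],
  [[0,0,-0.5],[0,0,0],-1],
])

```text
time_s: 9.9
eef_pos: [0.6251, 0.1637, 0.3177]
orientation: [0.998, 0.059, 0.001, -0.0]
ft_force: [0.6, 0.1, -1.8]
grip_width: 0.0199
grip_force: 30.0
```

Emit:
drive_tool([
  [[-0.12,0.9,0],[0,0,0],-1],
  [[-0.12,0.9,0],[0,0,0],-1],
  [[-0.1,0.8,0],[0,0,0],-1],
  [[0,0,0],[0,0,0],-1],
  [[0,0,0],[0,0,0],-1],
])

```text
time_s: 10.4
eef_pos: [0.6228, 0.0582, 0.3144]
orientation: [0.998, 0.058, -0.001, -0.0]
ft_force: [-0.9, 0.2, -1.5]
grip_width: 0.0198
grip_force: 30.0
```

```bash
python3 - <<'E'
from h import *
im,c=snap('wrist'); cv2.imwrite('pics/w5.png',im)
L=rim(im,c,(.622,.162)); M=rim(im,c,(.623,.002)); print(L,M)
goto([M[1][0]+.003,M[1][1]+.0004,0.172],np.radians(-83)); o=get_obs(); print(o['ft_force'])
E
```

```text
(np.int64(135), array([0.6228, 0.1612]), np.float64(0.0346)) (np.int64(120), array([0.6233, 0.0039]), np.float64(0.0349))
t 10.45 pos [0.6229 0.059  0.3145] yaw -83.2 tilt 0.11 w 0.0197 q6 1.44
shift [-0.07   1.372  3.561] turn [-0.015  0.024 -0.059]
[-0.44495701  0.084212   -0.99117913]
```

View pics/w5.png

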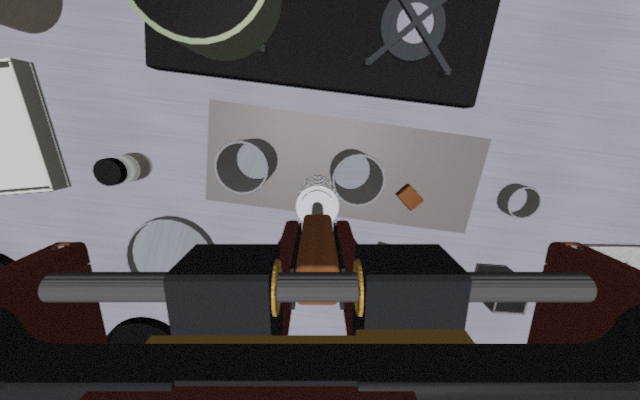

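The left beaker stands unmoved and the middle one is at (358,180). I go to the middle one with the same sequence.

Emit:
drive_tool([
  [[-0.04,0.7,0],[0,0,0],-1],
  [[-0.03,0.67,0],[0,0,0],-1],
  [[0,0,0],[0,0,0],-1],
  [[0,0,0.5],[0,0,0],-1],
  [[0,0,0.5],[0,0,0],-1],
])

```text
time_s: 10.95
eef_pos: [0.6275, 0.0056, 0.2753]
orientation: [0.998, 0.06, 0.001, -0.0]
ft_force: [0.5, 0.6, -1.9]
grip_width: 0.0198
grip_force: 30.0
```

Emit:
drive_tool([
  [[0,0,0],[0,0,0],-1],
  [[0,0,0],[0,0,0],-1],
])

```text
time_s: 11.15
eef_pos: [0.6267, 0.0053, 0.2753]
orientation: [0.998, 0.06, -0.001, -0.0]
ft_force: [-0.8, -0.3, 0.1]
grip_width: 0.0201
grip_force: 30.0
```

```bash
python3 - <<'E'
from h import *
im,c=snap('wrist'); cv2.imwrite('pics/w6.png',im)
M=rim(im,c,(.623,.003)); print(M)
goto([M[1][0]+.003,M[1][1]+.0004,0.172],np.radians(-83))
hsv=cv2.cvtColor(im,cv2.COLOR_BGR2GRAY); print('bright row', [(y,np.nonzero(hsv[y,280:360]>175)[0][[0,-1]]+280) for y in (195,200,205) if (hsv[y,280:360]>175).any()])
E
```

```text
(np.int64(107), array([0.6244, 0.0027]), np.float64(0.0348))
t 11.2 pos [0.6274 0.005  0.2761] yaw -83.1 tilt 0.04 w 0.02 q6 1.35
shift [-0.007  0.049  2.603] turn [-0.005 -0.009 -0.035]
bright row [(195, array([299, 335])), (200, array([297, 337])), (205, array([296, 338]))]
```

Aligned to within 2 mm. Down to 0.168.

Emit:
drive_tool([
  [[0,0.05,0.4],[0,0,0],-1],
  [[0,0,0.6],[0,0,0],-1],
  [[0,0,0.6],[0,0,0],-1],
  [[0,0,0.6],[0,0,0],-1],
  [[0,0,0.3],[0,0,0],-1],
])

```text
time_s: 11.7
eef_pos: [0.627, 0.0025, 0.1747]
orientation: [0.998, 0.059, -0.0, -0.0]
ft_force: [-0.7, -0.2, -1.1]
grip_width: 0.02
grip_force: 30.0
```

Emit:
drive_tool([
  [[0,0,0.15],[0,0,0],-1],
  [[0,0,0.06],[0,0,0],-1],
  [[0,0,0],[0,0,0],-1],
])

```text
time_s: 12.0
eef_pos: [0.6281, 0.002, 0.1684]
orientation: [0.998, 0.059, 0.001, 0.0]
ft_force: [-0.1, -0.4, -1.3]
grip_width: 0.0203
grip_force: 30.0
```

Emit:
drive_tool([
  [[0,0,0.06],[0,0,0],-1],
  [[0,0,0],[0,0,0],-1],
])

```text
time_s: 12.2
eef_pos: [0.6292, 0.002, 0.1679]
orientation: [0.998, 0.059, 0.002, 0.0]
ft_force: [-1.2, 0.3, 11.0]
grip_width: 0.0195
grip_force: 30.0
```

Emit:
drive_tool([
  [[0,0,0.05],[0,0,0],-1],
  [[0,0,0],[0,0,0],-1],
])

```text
time_s: 12.4
eef_pos: [0.6304, 0.0021, 0.1676]
orientation: [0.998, 0.059, 0.004, 0.0]
ft_force: [-3.5, 1.5, 18.9]
grip_width: 0.0199
grip_force: 30.0
```

Bottom reached. Up to the rim, down again.

Emit:
drive_tool([
  [[0,0,-0.4],[0,0,0],-1],
  [[0,0,-0.7],[0,0,0],-1],
  [[0,0,-0.7],[0,0,0],-1],
  [[0,0,-0.57],[0,0,0],-1],
  [[0,0,0],[0,0,0],-1],
])

```text
time_s: 12.9
eef_pos: [0.6302, 0.0017, 0.2622]
orientation: [0.998, 0.059, 0.004, 0.001]
ft_force: [0.2, -0.1, -0.9]
grip_width: 0.0199
grip_force: 30.0
```

Emit:
drive_tool([
  [[0,0,0],[0,0,0],-1],
  [[0,0,0],[0,0,0],-1],
])

```text
time_s: 13.1
eef_pos: [0.6264, 0.0021, 0.2561]
orientation: [0.998, 0.059, -0.001, -0.0]
ft_force: [0.1, 0.3, -1.3]
grip_width: 0.0197
grip_force: 30.0
```

Emit:
drive_tool([
  [[0,0,0.5],[0,0,0],-1],
  [[0,0,0.6],[0,0,0],-1],
  [[0,0,0.6],[0,0,0],-1],
  [[0,0,0.4],[0,0,0],-1],
  [[0,0,0.1],[0,0,0],-1],
])

```text
time_s: 13.6
eef_pos: [0.6254, 0.0022, 0.1674]
orientation: [0.998, 0.059, -0.002, -0.001]
ft_force: [-3.6, 1.2, 18.1]
grip_width: 0.0195
grip_force: 30.0
```

Emit:
drive_tool([
  [[0,0,0.09],[0,0,0],-1],
  [[0,0,0],[0,0,0],-1],
])

```text
time_s: 13.8
eef_pos: [0.6277, 0.0025, 0.1669]
orientation: [0.998, 0.059, 0.0, -0.0]
ft_force: [-1.7, 1.5, 11.6]
grip_width: 0.02
grip_force: 30.0
```

Emit:
drive_tool([
  [[0,0,-0.5],[0,0,0],-1],
  [[0,0,-0.9],[0,0,0],-1],
  [[0,0,-0.9],[0,0,0],-1],
  [[0,0,-0.9],[0,0,0],-1],
  [[0,0,-0.4],[0,0,0],-1],
])

```text
time_s: 14.3
eef_pos: [0.6282, 0.0019, 0.3126]
orientation: [0.998, 0.059, 0.002, 0.0]
ft_force: [0.5, 0.2, -1.1]
grip_width: 0.0198
grip_force: 30.0
```

Emit:
drive_tool([
  [[0,0,0],[0,0,0],-1],
  [[-0.4,0.5,0],[0,0,0],-1],
  [[-0.7,0.9,0],[0,0,0],-1],
  [[-0.7,0.9,0],[0,0,0],-1],
  [[-0.7,0.9,0],[0,0,0],-1],
])

```text
time_s: 14.8
eef_pos: [0.5409, -0.1376, 0.3072]
orientation: [0.998, 0.06, -0.002, -0.001]
ft_force: [0.1, -0.7, -0.8]
grip_width: 0.0198
grip_force: 30.0
```

Emit:
drive_tool([
  [[-0.7,0.9,0],[0,0,0],-1],
  [[-0.7,0.9,0],[0,0,0],-1],
  [[-0.7,0.9,0],[0,0,0],-1],
  [[-0.6,0.7,0],[0,0,0],-1],
  [[0,0,0],[0,0,0],-1],
])

```text
time_s: 15.3
eef_pos: [0.4486, -0.2876, 0.3074]
orientation: [0.998, 0.057, -0.002, -0.001]
ft_force: [0.2, 0.3, -1.2]
grip_width: 0.0197
grip_force: 30.0
```

Emit:
drive_tool([
  [[0,0,0],[0,0,0],-1],
])

```text
time_s: 15.4
eef_pos: [0.4508, -0.2846, 0.3078]
orientation: [0.998, 0.058, -0.001, -0.001]
ft_force: [0.2, 0.0, -1.0]
grip_width: 0.02
grip_force: 30.0
```

```bash
python3 - <<'E'
from h import *
goto([0.4512,-0.287,0.2],np.radians(-83))
a,c=snap('wrist'); b,cs=snap('scene')
np.save('pics/w7.npy',c,allow_pickle=True); cv2.imwrite('pics/w7f.png',a)
cv2.imwrite('pics/w7.png',np.hstack([cv2.resize(a[130:290,230:400],None,fx=2.3,fy=2.3),cv2.resize(b[190:350,170:330],None,fx=2.3,fy=2.3)]))
E
```

```text
t 15.4 pos [ 0.4508 -0.2846  0.3078] yaw -83.3 tilt 0.21 w 0.02 q6 0.76
shift [0.008 0.07  2.696] turn [-0.044  0.029 -0.083]
```

View pics/w7.png

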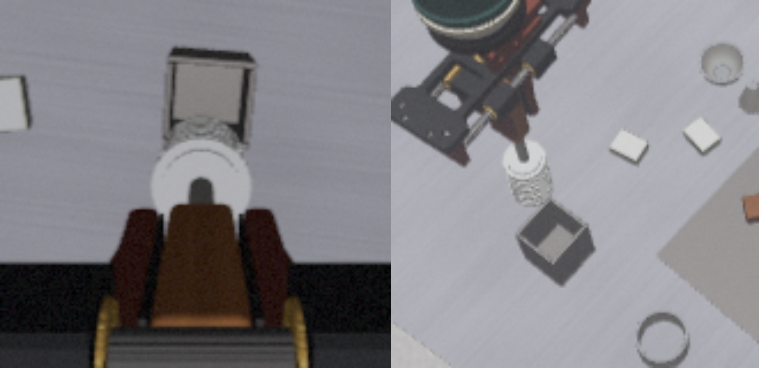

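The caddy centre is about 3–4 mm to the right of the brush axis, so I correct and lower it.

Emit:
drive_tool([
  [[0,0.09,0],[0,0,0],-1],
  [[0,0,0.5],[0,0,0],-1],
  [[0,0,0.6],[0,0,0],-1],
  [[0,0,0.5],[0,0,0],-1],
  [[0,0,0],[0,0,0],-1],
])

```text
time_s: 16.0
eef_pos: [0.4513, -0.2862, 0.2431]
orientation: [0.998, 0.06, -0.002, -0.002]
ft_force: [-0.8, 0.0, -0.7]
grip_width: 0.0199
grip_force: 30.0
```

Emit:
drive_tool([
  [[0,0,0.4],[0,0,0],-1],
  [[0,0,0.4],[0,0,0],-1],
  [[0,0,0.4],[0,0,0],-1],
  [[0,0,0.3],[0,0,0],-1],
  [[0,0,0],[0,0,0],-1],
])

```text
time_s: 16.5
eef_pos: [0.4606, -0.2906, 0.1923]
orientation: [0.998, 0.059, 0.008, 0.004]
ft_force: [7.3, 5.6, 25.5]
grip_width: 0.0198
grip_force: 29.8
```

Unexpected contact. I back up and look.

Emit:
drive_tool([
  [[0,0,-0.5],[0,0,0],-1],
  [[0,0,-0.7],[0,0,0],-1],
  [[0,0,-0.8],[0,0,0],-1],
  [[0,0,-0.8],[0,0,0],-1],
  [[0,0,0],[0,0,0],-1],
])

```text
time_s: 17.0
eef_pos: [0.4555, -0.29, 0.3039]
orientation: [0.998, 0.06, 0.004, 0.004]
ft_force: [0.5, -1.0, -0.1]
grip_width: 0.0199
grip_force: 29.9
```

Emit:
drive_tool([
  [[0,0,0],[0,0,0],-1],
  [[0,0,0],[0,0,0],-1],
])

```text
time_s: 17.2
eef_pos: [0.4521, -0.2877, 0.2971]
orientation: [0.998, 0.06, -0.001, -0.001]
ft_force: [0.1, 0.7, -1.6]
grip_width: 0.0201
grip_force: 29.9
```

```bash
python3 - <<'E'
from h import *
goto([0.4512,-0.287,0.2],np.radians(-83)); print(get_obs()['ft_force'])
a,c=snap('wrist'); b,cs=snap('scene')
np.save('pics/w8.npy',[c,cs],allow_pickle=True); cv2.imwrite('pics/w8w.png',a); cv2.imwrite('pics/w8s.png',b)
cv2.imwrite('pics/w8.png',np.hstack([cv2.resize(a[130:290,240:400],None,fx=2.5,fy=2.5),cv2.resize(b[200:320,190:310],(400,400),interpolation=cv2.INTER_CUBIC)]))
E
```

```text
t 17.2 pos [ 0.4521 -0.2877  0.2971] yaw -83.2 tilt 0.09 w 0.0201 q6 0.76
shift [-0.017 -0.017  2.428] turn [-0.017  0.015 -0.042]
[ 0.13957741  0.66886137 -1.60533219]
```

View pics/w8.png

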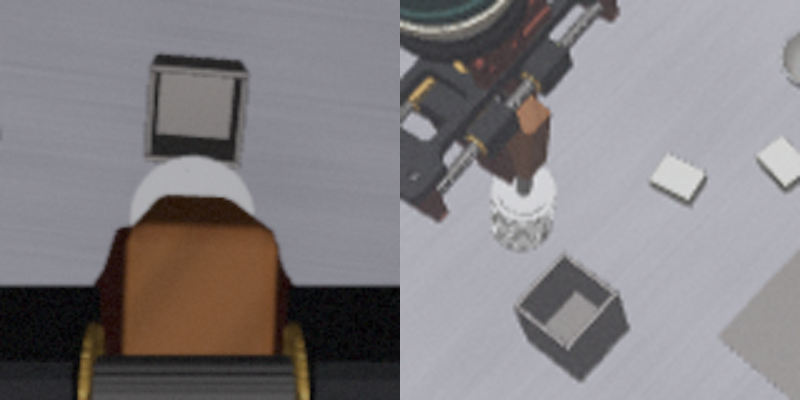

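The brush hit the −x caddy rim. It slid up in the grip by about 37 mm, and its tip leans about 14° towards −x, with the handle nearly along the camera axis. I'll tilt the tool about its y axis to make the brush vertical again, then re-measure.

Emit:
drive_tool([
  [[0,0,0],[0,0.9,0],-1],
  [[0,0,0],[0,0.9,0],-1],
  [[0,0,0],[0,0.9,0],-1],
  [[0,0,0],[0,0.8,0],-1],
  [[0,0,0],[0,0,0],-1],
])

```text
time_s: 17.8
eef_pos: [0.4505, -0.2877, 0.2964]
orientation: [0.991, 0.058, 0.121, -0.008]
ft_force: [0.3, 0.1, -1.7]
grip_width: 0.0196
grip_force: 29.9
```

Emit:
drive_tool([
  [[0,0,0],[0,0,0],-1],
  [[0,0,0],[0,0,0],-1],
])

```text
time_s: 18.0
eef_pos: [0.4526, -0.2885, 0.2976]
orientation: [0.991, 0.059, 0.121, -0.007]
ft_force: [0.0, 0.0, -1.3]
grip_width: 0.0198
grip_force: 29.9
```

```bash
python3 - <<'E'
from h import *
o=get_obs(); r=R.from_quat(o['orientation']); print(o['eef_pos'].round(4),o['grip_width'])
T=lambda p:o['eef_pos']+r.apply(p)
tip=T([-.0246,0,.1269]); sh=T([-.0063,0,.0541]); top=T([.0267,0,-.0771])
print('tip',tip.round(4),'shoulder',sh.round(4),'top',top.round(4))
a,c=snap('wrist'); b,cs=snap('scene'); t,ct=snap('top')
np.save('pics/w9.npy',[c,cs,ct],allow_pickle=True)
for n,x in zip('wst',(a,b,t)): cv2.imwrite(f'pics/w9{n}.png',x)
A=cv2.resize(a[130:290,240:400],None,fx=2.5,fy=2.5); B=cv2.resize(b[200:320,190:310],(400,400),interpolation=cv2.INTER_CUBIC)
for p,col in ((tip,(0,0,255)),(sh,(0,255,0)),(top,(255,0,0))):
    u=proj(c,p)[0]; cv2.circle(A,tuple(int(v) for v in (u-[240,130])*2.5),3,col,-1)
    u=proj(cs,p)[0]; cv2.circle(B,tuple(int(v) for v in (u-[190,200])*3.333),3,col,-1)
cv2.imwrite('pics/w9.png',np.hstack([A,B]))
E
```

```text
[ 0.4526 -0.2885  0.2976] 0.019834353799579842
tip [ 0.4592 -0.2876  0.1685] shoulder [ 0.4594 -0.2876  0.2436] top [ 0.4599 -0.2876  0.3788]
```

View pics/w9.png

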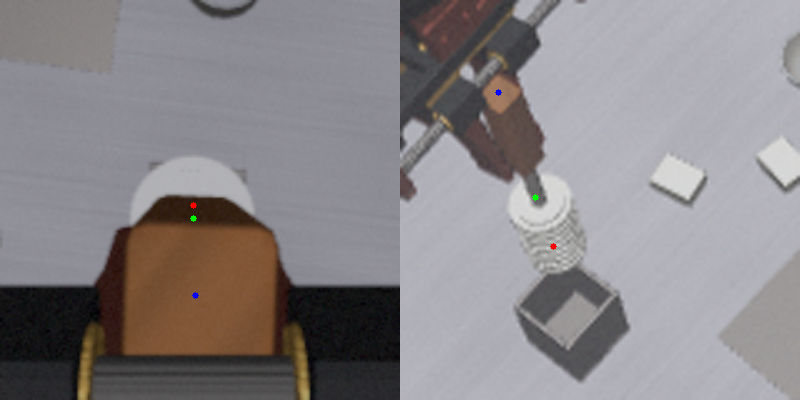

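The projected tip (red), shoulder (green) and top (blue) lie on the brush in the scene view, so it is now vertical. I locate the caddy from both views.

```bash
python3 - <<'E'
from h import *
c8,s8=np.load('pics/w8.npy',allow_pickle=True)
w=np.array([(150,68),(247,70),(240,160),(146,158)])/2.5+[240,130]
s=(np.array([(565,253),(517,308),(571,347),(625,295)])-[400,0])/3.333+[190,200]
for c,p in ((c8,w),(s8,s)):
    P=cast(c,p,.07); print(P[:,:2].round(4).tolist(),P.mean(0).round(4))
# handle top & shoulder by two-view triangulation in w9 scene: lines
cs=s8
for name,u,z in (('top',(498,92),.379),('sh',(540,199),.2436),('tip',(553,250),.1685)):
    print(name,cast(cs,(np.array(u)-[400,0])/3.333+[190,200],z).round(4))
E
```

```text
[[0.4728, -0.2607], [0.4781, -0.3146], [0.4264, -0.3177], [0.4211, -0.2638]] [ 0.4496 -0.2892  0.07  ]
[[0.4257, -0.2637], [0.4297, -0.3172], [0.4815, -0.3131], [0.4836, -0.2592]] [ 0.4551 -0.2883  0.07  ]
top [[ 0.4599 -0.2876  0.379 ]]
sh [[ 0.4622 -0.2867  0.2436]]
tip [[ 0.4607 -0.2897  0.1685]]
```

Emit:
drive_tool([
  [[-0.17,0,-0.04],[0,0,0],-1],
  [[-0.16,0,0.64],[0,0,0],-1],
  [[-0.16,0,0.64],[0,0,0],-1],
  [[-0.16,0,0.6],[0,0,0],-1],
  [[0,0,0],[0,0,0],-1],
])

```text
time_s: 18.65
eef_pos: [0.4428, -0.2872, 0.217]
orientation: [0.991, 0.059, 0.119, -0.01]
ft_force: [0.4, 1.7, -0.8]
grip_width: 0.0201
grip_force: 29.9
```

Emit:
drive_tool([
  [[0,0,0],[0,0,0],-1],
  [[0,0,0],[0,0,0],-1],
])

```text
time_s: 18.85
eef_pos: [0.4457, -0.2901, 0.2216]
orientation: [0.991, 0.059, 0.122, -0.006]
ft_force: [1.1, 0.1, -0.5]
grip_width: 0.0198
grip_force: 29.9
```

```bash
python3 - <<'E'
from h import *
o=get_obs(); r=R.from_quat(o['orientation']); print(o['eef_pos'].round(4),o['ft_force'].round(1))
T=lambda p:o['eef_pos']+r.apply(p); tip=T([-.0246,0,.1269]); print('tip',tip.round(4), r.inv().apply([0,0,-1]).round(3))
a,c=snap('wrist'); b,cs=snap('scene')
cv2.imwrite('pics/w10.png',np.hstack([cv2.resize(a[130:290,240:400],None,fx=2.5,fy=2.5),cv2.resize(b[220:320,190:290],(400,400),interpolation=cv2.INTER_CUBIC)]))
E
```

```text
[ 0.4457 -0.2901  0.2216] [ 1.1  0.1 -0.5]
tip [ 0.4527 -0.2895  0.0925] [-0.243 -0.002  0.97 ]
```

View pics/w10.png

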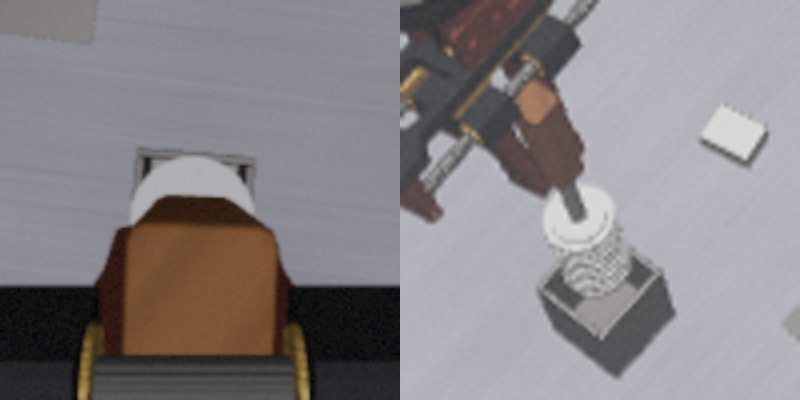

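The scene view shows the brush end over the caddy opening, about (603,289) against a centre at (601,281) in the crop. One numeric check in the wrist view, then I lower it.

```bash
python3 - <<'E'
from h import *
c=calibration('wrist')
P=cast(c,np.array([(137,150),(255,159)])/2.5+[240,130],.07); print(P.round(4)); m=P.mean(0); e=P[1]-P[0]; n=np.array([-(-e[1]),-e[0],0]); n=np.array([e[1],-e[0],0])/np.linalg.norm(e[:2]); print(np.linalg.norm(e),n,(m+.028*n).round(4))
s=calibration('scene'); print(cast(s,np.array([201,281])/4+[190,220],.07), cast(s,np.array([197,272])/4+[190,220],.0925))
E
```

```text
[[ 0.4741 -0.2605  0.07  ]
 [ 0.4764 -0.3159  0.07  ]]
0.055423991979898106 [-0.99908775 -0.04270433  0.        ] [ 0.4473 -0.2894  0.07  ]
[[ 0.45421554 -0.28953485  0.07      ]] [[ 0.45748176 -0.29155476  0.0925    ]]
```

Emit:
drive_tool([
  [[-0.1,0,-0.02],[0,0,0],-1],
  [[-0.1,0,0.4],[0,0,0],-1],
  [[-0.1,0,0.4],[0,0,0],-1],
  [[0,0,0],[0,0,0],-1],
])

```text
time_s: 19.35
eef_pos: [0.4397, -0.2887, 0.1856]
orientation: [0.991, 0.059, 0.121, -0.008]
ft_force: [-0.6, 1.0, -1.1]
grip_width: 0.0201
grip_force: 29.9
```

Emit:
drive_tool([
  [[-0.08,0,0.3],[0,0,0],-1],
  [[0,0,0],[0,0,0],-1],
])

```text
time_s: 19.55
eef_pos: [0.4402, -0.2894, 0.1743]
orientation: [0.991, 0.059, 0.121, -0.008]
ft_force: [-0.0, -0.7, -0.5]
grip_width: 0.0198
grip_force: 29.9
```

The tip is inside the caddy with no contact force. Continuing down.

Emit:
drive_tool([
  [[-0.07,0,0.3],[0,0,0],-1],
  [[-0.07,0,0.3],[0,0,0],-1],
  [[0,0,0],[0,0,0],-1],
])

```text
time_s: 19.85
eef_pos: [0.4407, -0.2893, 0.1497]
orientation: [0.991, 0.059, 0.121, -0.008]
ft_force: [-0.3, 0.3, -0.8]
grip_width: 0.0197
grip_force: 29.9
```

Emit:
drive_tool([
  [[-0.05,0,0.2],[0,0,0],-1],
  [[0,0,0],[0,0,0],-1],
])

```text
time_s: 20.05
eef_pos: [0.441, -0.2897, 0.1416]
orientation: [0.991, 0.059, 0.122, -0.007]
ft_force: [-0.1, 0.9, -0.8]
grip_width: 0.0199
grip_force: 29.9
```

Emit:
drive_tool([
  [[-0.02,0,0.1],[0,0,0],-1],
  [[0,0,0],[0,0,0],-1],
])

```text
time_s: 20.25
eef_pos: [0.4412, -0.2896, 0.1375]
orientation: [0.991, 0.059, 0.122, -0.007]
ft_force: [0.5, -0.1, -0.7]
grip_width: 0.0198
grip_force: 29.9
```

Emit:
drive_tool([
  [[-0.02,0,0.08],[0,0,0],-1],
  [[0,0,0],[0,0,0],-1],
])

```text
time_s: 20.45
eef_pos: [0.4411, -0.2896, 0.134]
orientation: [0.991, 0.059, 0.122, -0.007]
ft_force: [-0.6, 0.5, 0.2]
grip_width: 0.02
grip_force: 29.9
```

Emit:
drive_tool([
  [[-0.01,0,0.05],[0,0,0],-1],
  [[0,0,0],[0,0,0],-1],
])

```text
time_s: 20.65
eef_pos: [0.4416, -0.2898, 0.1324]
orientation: [0.991, 0.059, 0.122, -0.007]
ft_force: [-1.0, -0.2, 0.7]
grip_width: 0.0197
grip_force: 29.9
```

Emit:
drive_tool([
  [[-0.01,0,0.04],[0,0,0],-1],
  [[0,0,0],[0,0,0],-1],
])

```text
time_s: 20.85
eef_pos: [0.4424, -0.2901, 0.1324]
orientation: [0.991, 0.059, 0.123, -0.007]
ft_force: [-3.0, 3.7, 16.3]
grip_width: 0.0198
grip_force: 29.9
```

Emit:
drive_tool([
  [[0,0,0],[0,0,0],0],
  [[0,0,0],[0,0,0],0],
  [[0,0,0],[0,0,0],0],
  [[0,0,0],[0,0,0],0.6],
  [[0,0,0],[0,0,0],0.6],
])

```text
time_s: 21.35
eef_pos: [0.4412, -0.2895, 0.1303]
orientation: [0.991, 0.059, 0.121, -0.007]
ft_force: [0.4, -0.4, -0.4]
grip_width: 0.0565
grip_force: 0.0
```

Emit:
drive_tool([
  [[0,0,0],[0,0,0],0.6],
  [[0,0,0],[0,0,0],0.6],
])

```text
time_s: 21.55
eef_pos: [0.4413, -0.2896, 0.1305]
orientation: [0.991, 0.059, 0.122, -0.007]
ft_force: [0.1, -0.3, -0.1]
grip_width: 0.0692
grip_force: 0.0
```

Emit:
drive_tool([
  [[0,0,-0.4],[0,0,0],0.6],
  [[0,0,-0.9],[0,0,0],0.6],
  [[0,0,-1],[0,0,0],0.6],
  [[0,0,-1],[0,0,0],0.6],
  [[0,0,-1],[0,0,0],0.6],
])

```text
time_s: 22.05
eef_pos: [0.3994, -0.2943, 0.299]
orientation: [0.991, 0.059, 0.122, -0.007]
ft_force: [1.5, -0.7, -0.6]
grip_width: 0.0702
grip_force: 0.0
```

Emit:
drive_tool([
  [[0,0,-1],[0,0,0],0],
  [[0,0,-0.5],[0,0,0],0],
  [[0,0,0],[0,-0.9,0],0],
  [[0,0,0],[0,-0.9,0],0],
  [[0,0,0],[0,-0.9,0],0],
])

```text
time_s: 22.55
eef_pos: [0.3854, -0.2966, 0.3563]
orientation: [0.998, 0.059, 0.027, -0.001]
ft_force: [-0.1, 1.1, 0.0]
grip_width: 0.0441
grip_force: 0.0
```

Emit:
drive_tool([
  [[0,0,0],[0,-0.8,0],0],
  [[0,0,0],[0,0,0],0],
  [[0,0,0],[0,0,0],0],
])

```text
time_s: 22.85
eef_pos: [0.3858, -0.296, 0.3554]
orientation: [0.998, 0.06, 0.0, -0.0]
ft_force: [-0.8, 0.1, -0.2]
grip_width: 0.044
grip_force: 0.0
```

```bash
python3 - <<'E'
from h import *
goto([0.45,0.02,0.30],np.radians(-90))
a,c=snap('wrist'); b,cs=snap('scene'); cv2.imwrite('pics/w11.png',a); cv2.imwrite('pics/s11.png',b)
hsv=cv2.cvtColor(a,cv2.COLOR_BGR2HSV)
m=((hsv[...,1]>90)&(hsv[...,2]>80)).astype(np.uint8); m[235:]=0
for k in cv2.findContours(m,0,2)[0]:
    if cv2.contourArea(k)>60: r=cv2.minAreaRect(k); print('wood-ish',np.round(r[0],1),np.round(r[1],1),cast(c,r[0],.219).round(3))
hs=cv2.cvtColor(b,cv2.COLOR_BGR2HSV); m=((hs[...,1]>90)&(hs[...,2]>60)).astype(np.uint8)
for k in cv2.findContours(m[200:330,180:340],0,2)[0]:
    if cv2.contourArea(k)>20: print('scene',[int(v) for v in cv2.boundingRect(k)],'base exp',proj(cs,[[.4485,-.287,.219],[.4485,-.287,.134]]).round(0).tolist())
E
```

```text
t 22.85 pos [ 0.3858 -0.296   0.3554] yaw -83.1 tilt 0.06 w 0.044 q6 0.65
shift [ 2.534 -7.651  1.392] turn [-0.011 -0.01   1.714]
wood-ish [ 70.1 160.1] [24.5 17.2] [[ 0.385 -0.029  0.219]]
wood-ish [316.8 128.5] [17.6 18.2] [[ 0.449 -0.288  0.219]]
wood-ish [214.3  24.2] [26.2 17. ] [[ 0.534 -0.179  0.219]]
scene [143, 74, 16, 11] base exp [[229.0, 261.0], [235.0, 277.0]]
```

The handle top is at (0.449, −0.288, 0.219), so the brush stands upright in the caddy. Now the tablets.

Emit:
drive_tool([
  [[0,0,0],[0,0,0.86],0],
  [[0,0,0],[0,0,0.85],0],
  [[0.2,-1,0],[0,0,0],0],
  [[0.2,-1,0],[0,0,0],0],
  [[0.2,-1,0],[0,0,0],0],
])

```text
time_s: 23.45
eef_pos: [0.4092, -0.1755, 0.3557]
orientation: [1.0, -0.002, 0.0, -0.0]
ft_force: [-0.3, 0.2, -0.3]
grip_width: 0.0436
grip_force: 0.0
```

Emit:
drive_tool([
  [[0.2,-1,0],[0,0,0],0],
  [[0.2,-1,0.3],[0,0,0],0],
  [[0.2,-1,0.3],[0,0,0],0],
  [[0.2,-1,0.4],[0,0,0],0],
  [[0.2,-0.9,0.4],[0,0,0],0],
])

```text
time_s: 23.95
eef_pos: [0.4496, 0.0211, 0.2996]
orientation: [1.0, -0.001, 0.001, -0.0]
ft_force: [0.1, -0.7, -0.1]
grip_width: 0.0437
grip_force: 0.0
```

Emit:
drive_tool([
  [[0,0,0],[0,0,0],0],
  [[0,0,0],[0,0,0],0],
])

```text
time_s: 24.15
eef_pos: [0.4493, 0.0196, 0.2996]
orientation: [1.0, 0.0, -0.0, 0.0]
ft_force: [0.2, 0.0, -0.0]
grip_width: 0.0441
grip_force: 0.0
```

```bash
cat >> h.py <<'E'
def tablets(a,c,vmin=165):
    hsv=cv2.cvtColor(a,cv2.COLOR_BGR2HSV); m=((hsv[...,1]<28)&(hsv[...,2]>vmin)).astype(np.uint8); m[238:]=0; out=[]
    for k in cv2.findContours(m,0,2)[0]:
        if not 150<cv2.contourArea(k)<3000: continue
        P=cast(c,k[:,0],.018)[:,:2].astype(np.float32); (x,y),(w,h),_=r=cv2.minAreaRect(P)
        if not(.018<min(w,h)<.036 and .03<max(w,h)<.048): continue
        b=cv2.boxPoints(r); e=max(b[1]-b[0],b[2]-b[1],key=np.linalg.norm)
        t=(round(x,4),round(y,4),round(min(w,h),4),round(max(w,h),4),round(float(np.degrees(np.arctan2(e[1],e[0]))%180),1),cv2.boundingRect(k)); out.append(t); print('tablet x,y,w,l,long-axis deg',t)
    return out
E
python3 - <<'E'
from h import *
goto([0.45,0.02,0.30],np.radians(-90))
a,c=snap('wrist'); cv2.imwrite('pics/w12.png',a)
t=tablets(a,c)
print('beakers',rim(a,c,(.623,.161)),rim(a,c,(.624,.003)))
print('top cam'); b,ct=snap('top'); cv2.imwrite('pics/t12.png',b)
# tray rim: edges in top & wrist
s,cs=snap('scene'); cv2.imwrite('pics/s12.png',s)
E
```

```text
t 24.15 pos [0.4493 0.0196 0.2996] yaw -90.0 tilt 0.03 w 0.0441 q6 1.46
shift [ 0.017 -0.009 -0.009] turn [0.    0.007 0.011]
tablet x,y,w,l,long-axis deg (0.4212, -0.1453, 0.0264, 0.0366, 11.1, (410, 174, 18, 24))
tablet x,y,w,l,long-axis deg (0.4244, 0.1367, 0.0265, 0.0359, 157.5, (235, 171, 22, 26))
tablet x,y,w,l,long-axis deg (0.4779, -0.0799, 0.0263, 0.036, 171.3, (370, 138, 21, 25))
tablet x,y,w,l,long-axis deg (0.4821, 0.0797, 0.0259, 0.0357, 60.6, (266, 135, 27, 26))
beakers (np.int64(173), array([0.621 , 0.1626]), np.float64(0.0332)) (np.int64(163), array([0.6203, 0.0014]), np.float64(0.0349))
top cam
```

All four tablets are clear. I take the three nearest the tray and leave (0.421, −0.145). Now I locate the tray precisely and compute the first approach.

```bash
sed -i 's/def rim(im,c,P,z=.101,thr=9):/def rim(im,c,P,z=.101,half=.06,rr=(.030,.040)):/; s/s=int(.06\*/s=int(half*/; s/if not .030<r<.040/if not rr[0]<r<rr[1]/' h.py
python3 - <<'E'
from h import *
for n,k in (('w12','wrist'),('s12','scene'),('t12','top')):
    im=cv2.imread(f'pics/{n}.png'); c=calibration(k)
    if k=='wrist': im=im[:238]
    print(k,rim(im,c,(.421,.297),.02,.1,(.070,.084)))
goto([0.4821,0.0797,0.15],np.radians(60.6))
E
```

```text
wrist (np.int64(248), array([0.4267, 0.3004]), np.float64(0.0774))
scene (np.int64(76), array([0.4254, 0.3003]), np.float64(0.0771))
top (np.int64(91), array([0.4215, 0.3002]), np.float64(0.0807))
t 24.3 pos [0.4501 0.0183 0.3004] yaw -90.1 tilt 0.08 w 0.044 q6 1.46
shift [ 0.791 -1.539  3.761] turn [ 0.    -0.02   7.314]
```

Emit:
drive_tool([
  [[0.4,-0.77,0],[0,0,0],0.3],
  [[0.39,-0.77,0],[0,0,0],0.3],
  [[0,0,0.5],[0,0,0.92],0.3],
  [[0,0,0.5],[0,0,0.92],0.3],
  [[0,0,0.5],[0,0,0.92],0.3],
])

```text
time_s: 24.8
eef_pos: [0.4823, 0.08, 0.2398]
orientation: [0.995, -0.099, 0.001, -0.0]
ft_force: [-0.4, -0.9, -0.7]
grip_width: 0.057
grip_force: 0.0
```

Emit:
drive_tool([
  [[0,0,0.5],[0,0,0.92],0.3],
  [[0,0,0.5],[0,0,0.92],0.3],
  [[0,0,0.5],[0,0,0.92],0.3],
  [[0,0,0.5],[0,0,0.9],0.3],
  [[0,0,0.2],[0,0,0.9],0.3],
])

```text
time_s: 25.3
eef_pos: [0.4811, 0.0796, 0.1506]
orientation: [0.967, -0.256, -0.001, 0.0]
ft_force: [-0.3, 0.3, 0.1]
grip_width: 0.0572
grip_force: 0.0
```

Emit:
drive_tool([
  [[0,0,0],[0,0,0],0.3],
  [[0,0,0],[0,0,0],0.3],
])

```text
time_s: 25.5
eef_pos: [0.4822, 0.0802, 0.1524]
orientation: [0.967, -0.253, 0.0, -0.0]
ft_force: [-0.2, -0.5, 0.4]
grip_width: 0.0568
grip_force: 0.0
```

```bash
python3 - <<'E'
from h import *
a,c=snap('wrist'); cv2.imwrite('pics/w13.png',a)
tablets(a,c)
goto([0.4821,0.0797,0.006],np.radians(60.6))
E
```

```text
tablet x,y,w,l,long-axis deg (0.482, 0.0798, 0.0257, 0.0353, 60.7, (301, 177, 33, 24))
tablet x,y,w,l,long-axis deg (0.4778, -0.0798, 0.0266, 0.0369, 171.0, (438, 96, 33, 43))
t 25.55 pos [0.4824 0.0804 0.1526] yaw -119.3 tilt 0.09 w 0.0571 q6 2.11
shift [-3.000e-03  2.300e-02  3.666e+00] turn [-0.012 -0.02   0.021]
```

Emit:
drive_tool([
  [[0,0.02,1],[0,0,0],0.3],
  [[0,0,1],[0,0,0],0.3],
  [[0,0,0.9],[0,0,0],0.3],
  [[0,0,0.5],[0,0,0],0.3],
  [[0,0,0.25],[0,0,0],0.3],
])

```text
time_s: 26.05
eef_pos: [0.481, 0.0802, 0.0047]
orientation: [0.968, -0.253, -0.001, 0.0]
ft_force: [-0.8, -0.0, 0.6]
grip_width: 0.0571
grip_force: 0.0
```

Emit:
drive_tool([
  [[0,0,0],[0,0,0],0.3],
  [[0,0,0],[0,0,0],-1],
  [[0,0,0],[0,0,0],-1],
  [[0,0,0],[0,0,0],-1],
  [[0,0,0],[0,0,0],-1],
])

```text
time_s: 26.55
eef_pos: [0.4822, 0.0805, 0.0069]
orientation: [0.967, -0.253, 0.001, -0.0]
ft_force: [-0.7, 0.1, 7.8]
grip_width: 0.0377
grip_force: 30.0
```

Emit:
drive_tool([
  [[0,0,-0.5],[0,0,0],-1],
  [[0,0,-0.8],[0,0,0],-1],
  [[0,0,-0.7],[0,0,-0.9],-1],
  [[0,0,0],[0,0,-0.9],-1],
  [[0,0,0],[0,0,-0.9],-1],
])

```text
time_s: 27.05
eef_pos: [0.4822, 0.0806, 0.0874]
orientation: [0.987, -0.16, 0.002, -0.0]
ft_force: [-0.4, -0.8, -0.1]
grip_width: 0.0376
grip_force: 30.0
```

Emit:
drive_tool([
  [[0,0,0],[0,0,-0.9],-1],
  [[0,0,0],[0,0,-0.9],-1],
  [[0,0,0],[0,0,-0.9],-1],
  [[0,0,0],[0,0,-0.9],-1],
  [[0,0,0],[0,0,-1],-1],
])

```text
time_s: 27.55
eef_pos: [0.4811, 0.0806, 0.0862]
orientation: [1.0, 0.0, 0.0, -0.0]
ft_force: [-0.5, -0.4, -0.2]
grip_width: 0.0378
grip_force: 30.0
```

Emit:
drive_tool([
  [[-0.1,-0.9,0],[0,0,0],-1],
  [[-0.1,-0.9,0],[0,0,0],-1],
  [[-0.1,-0.9,0],[0,0,0],-1],
  [[-0.1,-0.9,0],[0,0,0],-1],
  [[-0.1,-0.9,0],[0,0,0],-1],
])

```text
time_s: 28.05
eef_pos: [0.4612, 0.262, 0.0863]
orientation: [1.0, -0.001, 0.0, -0.0]
ft_force: [-0.3, 0.6, -1.1]
grip_width: 0.0378
grip_force: 30.0
```

Emit:
drive_tool([
  [[0,-0.9,0],[0,0,0],-1],
  [[0,0,0],[0,0,0],-1],
  [[0,0,0],[0,0,0],-1],
])

```text
time_s: 28.35
eef_pos: [0.4613, 0.2971, 0.086]
orientation: [1.0, 0.0, 0.0, 0.0]
ft_force: [-0.3, -0.3, 0.5]
grip_width: 0.0376
grip_force: 30.0
```

```bash
python3 - <<'E'
from h import *
goto([0.461,0.300,0.012],np.radians(-90))
E
```

```text
t 28.35 pos [0.4613 0.2971 0.086 ] yaw -90.0 tilt 0.02 w 0.0376 q6 2.02
shift [-0.009 -0.073  1.849] turn [ 0.001 -0.004  0.001]
```

Emit:
drive_tool([
  [[0,-0.07,0.6],[0,0,0],-1],
  [[0,0,0.6],[0,0,0],-1],
  [[0,0,0.4],[0,0,0],-1],
  [[0,0,0.2],[0,0,0],-1],
  [[0,0,0],[0,0,0],-1],
])

```text
time_s: 28.85
eef_pos: [0.4608, 0.2979, 0.013]
orientation: [1.0, -0.002, -0.001, 0.001]
ft_force: [-0.7, -0.2, 0.2]
grip_width: 0.0375
grip_force: 30.0
```

Emit:
drive_tool([
  [[0,0,0.06],[0,0,0],-1],
  [[0,0,0],[0,0,0],-1],
])

```text
time_s: 29.05
eef_pos: [0.4622, 0.2993, 0.012]
orientation: [1.0, -0.001, 0.001, -0.0]
ft_force: [-0.0, 0.4, -0.2]
grip_width: 0.0376
grip_force: 30.0
```

Emit:
drive_tool([
  [[0,0,0.02],[0,0,0],-1],
  [[0,0,0],[0,0,0],0.15],
  [[0,0,0],[0,0,0],0.15],
  [[0,0,0],[0,0,0],0.15],
  [[0,0,-0.5],[0,0,0],0.15],
])

```text
time_s: 29.55
eef_pos: [0.4598, 0.2985, 0.029]
orientation: [1.0, -0.001, -0.002, 0.001]
ft_force: [-0.3, 0.4, -0.7]
grip_width: 0.0507
grip_force: 0.0
```

Emit:
drive_tool([
  [[0,0,-0.8],[0,0,0],0.3],
  [[0,0,-1],[0,0,0],0.3],
  [[0,0,-1],[0,0,0],0.3],
  [[-0.3,1,-0.2],[0,0,0],0.3],
  [[-0.3,1,0],[0,0,0],0.3],
])

```text
time_s: 30.05
eef_pos: [0.4392, 0.2198, 0.1529]
orientation: [1.0, 0.0, 0.003, -0.001]
ft_force: [0.1, -0.7, -0.7]
grip_width: 0.0573
grip_force: 0.0
```

Emit:
drive_tool([
  [[-0.3,1,0],[0,0,0],0.3],
  [[0,1,0],[0,0,0],0.3],
  [[0,0,0],[0,0,-1],0.3],
  [[0,0,0],[0,0,-1],0.3],
  [[0,0,0],[0,0,-1],0.3],
])

```text
time_s: 30.55
eef_pos: [0.4252, 0.1389, 0.1507]
orientation: [0.995, 0.104, 0.0, -0.0]
ft_force: [0.3, 1.3, -0.4]
grip_width: 0.0572
grip_force: 0.0
```

Emit:
drive_tool([
  [[0,0,0],[0,0,-1],0.3],
  [[0,0,0],[0,0,-1],0.3],
  [[0,0,0],[0,0,-1],0.3],
  [[0,0,0],[0,0,-1],0.3],
  [[0,0,0],[0,0,-1],0.3],
])

```text
time_s: 31.05
eef_pos: [0.4251, 0.1394, 0.1506]
orientation: [0.961, 0.276, -0.0, -0.0]
ft_force: [-0.3, 0.5, -1.2]
grip_width: 0.0572
grip_force: 0.0
```

Emit:
drive_tool([
  [[0,0,0],[0,0,-1],0.3],
  [[0,0,0],[0,0,-1],0.3],
  [[0,0,0],[0,0,-1],0.3],
  [[0,0,0],[0,0,-1],0.3],
  [[0,0,0],[0,0,-1],0.3],
])

```text
time_s: 31.55
eef_pos: [0.4251, 0.1395, 0.1506]
orientation: [0.899, 0.439, 0.0, -0.0]
ft_force: [0.7, -0.4, -0.4]
grip_width: 0.0572
grip_force: 0.0
```

Emit:
drive_tool([
  [[0,0,0],[0,0,-1],0.3],
  [[0,0,0],[0,0,-1],0.3],
  [[0,0,0],[0,0,-1],0.3],
  [[0,0,0],[0,0,-0.9],0.3],
  [[0,0,0],[0,0,0],0.3],
])

```text
time_s: 32.05
eef_pos: [0.4251, 0.1395, 0.1506]
orientation: [0.831, 0.556, 0.0, -0.0]
ft_force: [0.2, 0.3, 0.9]
grip_width: 0.0569
grip_force: 0.0
```

```bash
python3 - <<'E'
from h import *
a,c=snap('wrist'); cv2.imwrite('pics/w14.png',a)
tablets(a,c)
goto([0.4244,0.1367,0.006],np.radians(157.5))
E
```

```text
tablet x,y,w,l,long-axis deg (0.4247, 0.136, 0.0258, 0.0352, 157.5, (303, 181, 33, 24))
tablet x,y,w,l,long-axis deg (0.4627, 0.3011, 0.0266, 0.0368, 89.5, (270, 0, 40, 46))
t 32.1 pos [0.4252 0.1394 0.1506] yaw -22.6 tilt 0.01 w 0.0572 q6 0.56
shift [-0.071  0.009  3.615] turn [-0.    -0.001 -0.024]
```

Emit:
drive_tool([
  [[-0.08,0.01,1],[0,0,0],0.3],
  [[0,0,1],[0,0,0],0.3],
  [[0,0,0.9],[0,0,0],0.3],
  [[0,0,0.5],[0,0,0],0.3],
  [[0,0,0.2],[0,0,0],0.3],
])

```text
time_s: 32.6
eef_pos: [0.423, 0.1361, 0.0048]
orientation: [0.832, 0.555, -0.002, -0.001]
ft_force: [0.0, -0.1, 0.7]
grip_width: 0.0569
grip_force: 0.0
```

Emit:
drive_tool([
  [[0,0,0],[0,0,0],0.3],
  [[0,0,0],[0,0,0],-1],
  [[0,0,0],[0,0,0],-1],
  [[0,0,0],[0,0,0],-1],
  [[0,0,0],[0,0,0],-1],
])

```text
time_s: 33.1
eef_pos: [0.4254, 0.1365, 0.0076]
orientation: [0.832, 0.555, 0.001, 0.0]
ft_force: [-1.5, -0.3, 8.6]
grip_width: 0.0375
grip_force: 30.0
```

Emit:
drive_tool([
  [[0,0,-0.5],[0,0,0],-1],
  [[0,0,-0.8],[0,0,0],-1],
  [[0,0,-0.7],[0,0,1],-1],
  [[0,0,0],[0,0,1],-1],
  [[0,0,0],[0,0,1],-1],
])

```text
time_s: 33.6
eef_pos: [0.4254, 0.1365, 0.0881]
orientation: [0.886, 0.464, 0.002, 0.001]
ft_force: [-0.8, -0.4, -0.5]
grip_width: 0.0378
grip_force: 30.0
```

Emit:
drive_tool([
  [[0,0,0],[0,0,1],-1],
  [[0,0,0],[0,0,1],-1],
  [[0,0,0],[0,0,1],-1],
  [[0,0,0],[0,0,1],-1],
  [[0,0,0],[0,0,1],-1],
])

```text
time_s: 34.1
eef_pos: [0.4244, 0.1363, 0.087]
orientation: [0.953, 0.303, 0.0, -0.0]
ft_force: [-0.2, 0.6, -0.8]
grip_width: 0.0373
grip_force: 30.0
```

Emit:
drive_tool([
  [[0,0,0],[0,0,1],-1],
  [[0,0,0],[0,0,1],-1],
  [[0,0,0],[0,0,1],-1],
  [[0,0,0],[0,0,1],-1],
  [[0,0,0],[0,0,1],-1],
])

```text
time_s: 34.6
eef_pos: [0.4244, 0.1363, 0.087]
orientation: [0.991, 0.133, 0.0, -0.0]
ft_force: [-0.1, 0.7, 0.7]
grip_width: 0.0376
grip_force: 30.0
```

Emit:
drive_tool([
  [[0,0,0],[0,0,1],-1],
  [[0,0,0],[0,0,1],-1],
  [[0,0,0],[0,0,0.85],-1],
  [[0,-0.9,0],[0,0,0],-1],
  [[0,-0.9,0],[0,0,0],-1],
])

```text
time_s: 35.1
eef_pos: [0.4195, 0.2084, 0.087]
orientation: [0.999, 0.034, 0.0, -0.0]
ft_force: [-1.1, -0.2, 1.1]
grip_width: 0.038
grip_force: 30.0
```

Emit:
drive_tool([
  [[0,-0.9,0],[0,0,0],-1],
  [[0,-0.9,0],[0,0,0],-1],
  [[0,-0.45,0],[0,0,0],-1],
  [[0,0,0],[0,0,0],-1],
  [[0,0,0],[0,0,0],-1],
])

```text
time_s: 35.6
eef_pos: [0.4125, 0.2978, 0.0867]
orientation: [0.999, 0.036, -0.0, 0.0]
ft_force: [0.3, 0.0, -0.3]
grip_width: 0.0376
grip_force: 30.0
```

```bash
python3 - <<'E'
from h import *
a,c=snap('wrist'); tablets(a,c)
goto([0.4257,0.300,0.0125],np.radians(-90))
E
```

```text
tablet x,y,w,l,long-axis deg (0.4625, 0.2997, 0.0263, 0.0365, 89.9, (297, 129, 46, 35))
t 35.65 pos [0.4125 0.2972 0.0866] yaw -85.9 tilt 0.04 w 0.0377 q6 1.99
shift [ 0.335 -0.048  1.853] turn [0.007 0.006 1.023]
```

Correct the yaw by one unit and x by 0.33, then lower.

Emit:
drive_tool([
  [[0.33,-0.05,0],[0,0,1],-1],
  [[0,0,0.6],[0,0,0],-1],
  [[0,0,0.6],[0,0,0],-1],
  [[0,0,0.3],[0,0,0],-1],
  [[0,0,0.25],[0,0,0],-1],
])

```text
time_s: 36.15
eef_pos: [0.4255, 0.2997, 0.0158]
orientation: [1.0, 0.0, -0.001, 0.0]
ft_force: [0.4, 0.5, -1.1]
grip_width: 0.0378
grip_force: 30.0
```

Emit:
drive_tool([
  [[0,0,0.05],[0,0,0],-1],
  [[0,0,0],[0,0,0],-1],
])

```text
time_s: 36.35
eef_pos: [0.426, 0.3006, 0.0147]
orientation: [1.0, 0.001, -0.0, -0.0]
ft_force: [-0.6, -0.3, 0.1]
grip_width: 0.038
grip_force: 30.0
```

Emit:
drive_tool([
  [[0,0,0.07],[0,0,0],-1],
  [[0,0,0],[0,0,0],0.15],
  [[0,0,0],[0,0,0],0.15],
  [[0,0,0],[0,0,0],0.15],
  [[0,0,-0.5],[0,0,0],0.15],
])

```text
time_s: 36.85
eef_pos: [0.4243, 0.3001, 0.0305]
orientation: [1.0, 0.001, -0.002, 0.001]
ft_force: [-0.4, -0.2, 0.3]
grip_width: 0.0504
grip_force: 0.0
```

Emit:
drive_tool([
  [[0,0,-0.8],[0,0,0],0.3],
  [[0,0,-1],[0,0,0],0.3],
  [[0,0,-1],[0,0,0],0.3],
  [[0.2,0.9,-0.2],[0,0,0],0.3],
  [[0.2,0.9,0],[0,0,0],0.3],
])

```text
time_s: 37.35
eef_pos: [0.4438, 0.2294, 0.1544]
orientation: [1.0, 0.002, 0.003, -0.001]
ft_force: [-0.2, -0.1, 0.5]
grip_width: 0.0574
grip_force: 0.0
```

Emit:
drive_tool([
  [[0.2,1,0],[0,0,0],0.3],
  [[0.2,1,0],[0,0,0],0.3],
  [[0.2,1,0],[0,0,0],0.3],
  [[0.2,1,0],[0,0,0],0.3],
  [[0.1,1,0],[0,0,0],0.3],
])

```text
time_s: 37.85
eef_pos: [0.4789, 0.0272, 0.1521]
orientation: [1.0, 0.001, 0.001, 0.0]
ft_force: [1.8, -0.1, -0.0]
grip_width: 0.0573
grip_force: 0.0
```

Emit:
drive_tool([
  [[0,1,0],[0,0,0],0.3],
  [[0,1,0],[0,0,0],0.3],
  [[0,0.7,0],[0,0,0],0.3],
  [[0,0,0],[0,0,0],0.3],
  [[0,0,0],[0,0,0],0.3],
])

```text
time_s: 38.35
eef_pos: [0.4782, -0.0792, 0.1518]
orientation: [1.0, -0.0, -0.0, -0.0]
ft_force: [-0.1, 0.2, -0.4]
grip_width: 0.0569
grip_force: 0.0
```

```bash
python3 - <<'E'
from h import *
a,c=snap('wrist'); t=tablets(a,c); print(get_obs()['eef_pos'])
x=min(t,key=lambda t:abs(t[0]-.478)+abs(t[1]+.08))
goto([x[0],x[1],0.006],np.radians(x[4]))
E
```

```text
tablet x,y,w,l,long-axis deg (0.4779, -0.0794, 0.026, 0.0368, 171.1, (304, 171, 28, 36))
[ 0.47807395 -0.07850034  0.15170935]
t 38.4 pos [ 0.4781 -0.0785  0.1517] yaw -90.0 tilt 0.05 w 0.0572 q6 1.26
shift [-3.000e-03  2.500e-02  3.643e+00] turn [-1.2000e-02 -3.0000e-03 -2.0264e+01]
```

Emit:
drive_tool([
  [[0,0,0],[0,0,-1],0.3],
  [[0,0,0],[0,0,-1],0.3],
  [[0,0,0],[0,0,-1],0.3],
  [[0,0,0],[0,0,-1],0.3],
  [[0,0,0],[0,0,-1],0.3],
])

```text
time_s: 38.9
eef_pos: [0.4781, -0.0773, 0.1517]
orientation: [0.984, 0.177, -0.0, -0.0]
ft_force: [-0.2, 0.1, -0.2]
grip_width: 0.0568
grip_force: 0.0
```

Emit:
drive_tool([
  [[0,0,0],[0,0,-1],0.3],
  [[0,0,0],[0,0,-1],0.3],
  [[0,0,0],[0,0,-1],0.3],
  [[0,0,0],[0,0,-1],0.3],
  [[0,0,0],[0,0,-1],0.3],
])

```text
time_s: 39.4
eef_pos: [0.4782, -0.0773, 0.1517]
orientation: [0.939, 0.345, -0.0, -0.0]
ft_force: [1.0, -0.1, -0.2]
grip_width: 0.0569
grip_force: 0.0
```

Emit:
drive_tool([
  [[0,0,0],[0,0,-1],0.3],
  [[0,0,0],[0,0,-1],0.3],
  [[0,0,0],[0,0,-1],0.3],
  [[0,0,0],[0,0,-1],0.3],
  [[0,0,0],[0,0,-1],0.3],
])

```text
time_s: 39.9
eef_pos: [0.4781, -0.0773, 0.1517]
orientation: [0.864, 0.503, -0.0, -0.0]
ft_force: [0.3, 0.1, 0.4]
grip_width: 0.0574
grip_force: 0.0
```

Emit:
drive_tool([
  [[0,0,0],[0,0,-1],0.3],
  [[0,0,0],[0,0,-1],0.3],
  [[0,0,0],[0,0,-1],0.3],
  [[0,0,0],[0,0,-1],0.3],
  [[0,0,0],[0,0,-1],0.3],
])

```text
time_s: 40.4
eef_pos: [0.4782, -0.0773, 0.1517]
orientation: [0.764, 0.645, 0.0, -0.0]
ft_force: [0.2, -0.2, 0.1]
grip_width: 0.0571
grip_force: 0.0
```

Emit:
drive_tool([
  [[0,0,0],[0,0,-0.25],0.3],
  [[0,0,0],[0,0,0],0.3],
  [[0,0,0],[0,0,0],0.3],
])

```text
time_s: 40.7
eef_pos: [0.4784, -0.0784, 0.1517]
orientation: [0.76, 0.65, 0.0, -0.0]
ft_force: [0.3, -0.1, -0.5]
grip_width: 0.0571
grip_force: 0.0
```

```bash
python3 - <<'E'
from h import *
a,c=snap('wrist'); t=tablets(a,c)
x=min(t,key=lambda t:abs(t[0]-.478)+abs(t[1]+.08))
goto([x[0],x[1],0.006],np.radians(x[4]))
E
```

```text
tablet x,y,w,l,long-axis deg (0.478, -0.0794, 0.0258, 0.0353, 171.1, (302, 179, 33, 24))
t 40.75 pos [ 0.4784 -0.0786  0.1517] yaw -9.0 tilt 0.01 w 0.057 q6 -0.15
shift [-0.022 -0.006  3.644] turn [-0.001 -0.003 -0.013]
```

Emit:
drive_tool([
  [[-0.02,0,1],[0,0,0],0.3],
  [[0,0,1],[0,0,0],0.3],
  [[0,0,0.9],[0,0,0],0.3],
  [[0,0,0.5],[0,0,0],0.3],
  [[0,0,0.22],[0,0,0],0.3],
])

```text
time_s: 41.25
eef_pos: [0.4769, -0.0794, 0.005]
orientation: [0.76, 0.65, -0.001, -0.002]
ft_force: [-0.0, 0.1, 0.4]
grip_width: 0.0571
grip_force: 0.0
```

Emit:
drive_tool([
  [[0,0,0],[0,0,0],0.3],
  [[0,0,0],[0,0,0],-1],
  [[0,0,0],[0,0,0],-1],
  [[0,0,0],[0,0,0],-1],
  [[0,0,0],[0,0,0],-1],
])

```text
time_s: 41.75
eef_pos: [0.4793, -0.0802, 0.008]
orientation: [0.76, 0.65, 0.001, 0.001]
ft_force: [-0.6, 0.4, 7.2]
grip_width: 0.0376
grip_force: 30.0
```

Emit:
drive_tool([
  [[0,0,-0.5],[0,0,0],-1],
  [[0,0,-0.9],[0,0,0],-1],
  [[0,0,-0.9],[0,0,1],-1],
  [[0,0,0],[0,0,1],-1],
  [[0,0,0],[0,0,1],-1],
])

```text
time_s: 42.25
eef_pos: [0.4795, -0.0802, 0.1008]
orientation: [0.825, 0.566, 0.001, 0.002]
ft_force: [0.5, 0.4, 0.4]
grip_width: 0.0374
grip_force: 30.0
```

Emit:
drive_tool([
  [[0,0,0],[0,0,1],-1],
  [[0,0,0],[0,0,1],-1],
  [[0,0,0],[0,0,1],-1],
  [[0,0,0],[0,0,1],-1],
  [[0,0,0],[0,0,1],-1],
])

```text
time_s: 42.75
eef_pos: [0.4782, -0.0798, 0.0993]
orientation: [0.91, 0.414, 0.0, 0.0]
ft_force: [0.4, -0.2, -0.1]
grip_width: 0.0377
grip_force: 30.0
```

Emit:
drive_tool([
  [[0,0,0],[0,0,1],-1],
  [[0,0,0],[0,0,1],-1],
  [[0,0,0],[0,0,1],-1],
  [[0,0,0],[0,0,1],-1],
  [[0,0,0],[0,0,1],-1],
])

```text
time_s: 43.25
eef_pos: [0.4782, -0.0798, 0.0993]
orientation: [0.968, 0.25, 0.0, 0.0]
ft_force: [0.0, -0.9, -0.6]
grip_width: 0.0378
grip_force: 30.0
```

Emit:
drive_tool([
  [[0,0,0],[0,0,1],-1],
  [[0,0,0],[0,0,1],-1],
  [[0,0,0],[0,0,1],-1],
  [[0,0,0],[0,0,1],-1],
  [[0,0,0],[0,0,1],-1],
])

```text
time_s: 43.75
eef_pos: [0.4782, -0.0798, 0.0993]
orientation: [0.997, 0.078, 0.0, 0.0]
ft_force: [-0.4, -0.4, 0.1]
grip_width: 0.0377
grip_force: 30.0
```

Emit:
drive_tool([
  [[0,0,0],[0,0,1],-1],
  [[0,0,0],[0,0,1],-1],
  [[0,0,0],[0,0,0.3],-1],
  [[0,0,0],[0,0,0],-1],
])

```text
time_s: 44.15
eef_pos: [0.4782, -0.0798, 0.0991]
orientation: [1.0, -0.001, 0.0, -0.0]
ft_force: [0.2, -0.0, -0.5]
grip_width: 0.0378
grip_force: 30.0
```

```bash
python3 - <<'E'
from h import *
goto([0.3887,0.300,0.013],np.radians(-90))
E
```

```text
t 44.15 pos [ 0.4782 -0.0798  0.0991] yaw -90.1 tilt 0.01 w 0.0378 q6 1.26
shift [-2.251 -9.493  2.153] turn [-0.    -0.003 -0.019]
```

Emit:
drive_tool([
  [[0,-0.6,0],[0,0,0],-1],
  [[-0.2,-0.9,0],[0,0,0],-1],
  [[-0.2,-0.9,0],[0,0,0],-1],
  [[-0.2,-0.9,0],[0,0,0],-1],
  [[-0.2,-0.9,0],[0,0,0],-1],
])

```text
time_s: 44.65
eef_pos: [0.4463, 0.0895, 0.0991]
orientation: [1.0, -0.0, 0.0, -0.0]
ft_force: [0.6, 0.2, -0.4]
grip_width: 0.0375
grip_force: 30.0
```

Emit:
drive_tool([
  [[-0.2,-0.9,0],[0,0,0],-1],
  [[-0.25,-0.9,0],[0,0,0],-1],
  [[-0.25,-0.9,0],[0,0,0],-1],
  [[-0.25,-0.9,0],[0,0,0],-1],
  [[-0.25,-0.9,0],[0,0,0],-1],
])

```text
time_s: 45.15
eef_pos: [0.3985, 0.2698, 0.0992]
orientation: [1.0, -0.0, 0.0, -0.0]
ft_force: [0.4, 0.1, -0.4]
grip_width: 0.0377
grip_force: 30.0
```

Emit:
drive_tool([
  [[-0.25,-0.8,0],[0,0,0],-1],
  [[0,0,0],[0,0,0],-1],
  [[0,0,0],[0,0,0],-1],
])

```text
time_s: 45.45
eef_pos: [0.3887, 0.3006, 0.099]
orientation: [1.0, 0.001, -0.0, 0.0]
ft_force: [0.4, -0.2, -0.1]
grip_width: 0.0381
grip_force: 30.0
```

```bash
python3 - <<'E'
from h import *
a,c=snap('wrist'); tablets(a,c)
print('tray',rim(a[:238],c,(.425,.300),.02,.1,(.070,.084)))
goto([0.3887,0.300,0.013],np.radians(-90))
E
```

```text
tablet x,y,w,l,long-axis deg (0.4246, 0.3013, 0.0254, 0.0363, 90.1, (296, 147, 42, 30))
tablet x,y,w,l,long-axis deg (0.4628, 0.2997, 0.0259, 0.0364, 90.1, (297, 100, 44, 33))
tray (np.int64(538), array([0.4235, 0.3032]), np.float64(0.076))
t 45.5 pos [0.3889 0.2999 0.0989] yaw -90.0 tilt 0.03 w 0.0377 q6 2.09
shift [-0.004 -0.004  2.148] turn [ 0.007  0.004 -0.008]
```

Emit:
drive_tool([
  [[0,0,0.6],[0,0,0],-1],
  [[0,0,0.6],[0,0,0],-1],
  [[0,0,0.5],[0,0,0],-1],
  [[0,0,0.3],[0,0,0],-1],
  [[0,0,0.08],[0,0,0],-1],
])

```text
time_s: 46.0
eef_pos: [0.3887, 0.2989, 0.0147]
orientation: [1.0, -0.002, -0.001, 0.001]
ft_force: [0.1, -0.3, -0.1]
grip_width: 0.0379
grip_force: 30.0
```

Emit:
drive_tool([
  [[0,0,0.05],[0,0,0],-1],
  [[0,0,0],[0,0,0],-1],
])

```text
time_s: 46.2
eef_pos: [0.3896, 0.3003, 0.0142]
orientation: [1.0, -0.001, 0.0, -0.0]
ft_force: [0.3, -0.2, -0.3]
grip_width: 0.0381
grip_force: 30.0
```

Emit:
drive_tool([
  [[0,0,0.04],[0,0,0],-1],
  [[0,0,0],[0,0,0],0.15],
  [[0,0,0],[0,0,0],0.15],
  [[0,0,0],[0,0,0],0.15],
  [[0,0,-0.5],[0,0,0],0.15],
])

```text
time_s: 46.7
eef_pos: [0.3876, 0.2995, 0.0309]
orientation: [1.0, -0.001, -0.002, 0.001]
ft_force: [-0.3, -0.2, 0.5]
grip_width: 0.0503
grip_force: 0.0
```

Emit:
drive_tool([
  [[0,0,-0.8],[0,0,0],0.3],
  [[0,0,-1],[0,0,0],0.3],
  [[0,0,-1],[0,0,0],0.3],
  [[0,0,-1],[0,0,0],0.3],
  [[0,0,-1],[0,0,0],0.3],
])

```text
time_s: 47.2
eef_pos: [0.3886, 0.3001, 0.226]
orientation: [1.0, -0.001, 0.0, -0.0]
ft_force: [1.1, 0.0, -0.9]
grip_width: 0.0573
grip_force: 0.0
```

Emit:
drive_tool([
  [[0.2,0.9,-1],[0,0,0],0.3],
  [[0.2,0.9,-1],[0,0,0],0.3],
  [[0.2,0.9,-1],[0,0,0],0.3],
  [[0.2,0.9,0],[0,0,0],0.3],
  [[0.2,0.9,0],[0,0,0],0.3],
])

```text
time_s: 47.7
eef_pos: [0.4275, 0.1278, 0.3361]
orientation: [1.0, -0.001, 0.002, -0.0]
ft_force: [0.1, 1.0, -0.3]
grip_width: 0.0573
grip_force: 0.0
```

Emit:
drive_tool([
  [[0.2,0.9,0],[0,0,0],0.3],
  [[0,0,0],[0,0,0],0.3],
  [[0,0,0],[0,0,0],0.3],
])

```text
time_s: 48.0
eef_pos: [0.4345, 0.0927, 0.3344]
orientation: [1.0, -0.002, -0.0, -0.0]
ft_force: [-0.6, -0.0, -0.2]
grip_width: 0.0571
grip_force: 0.0
```

```bash
python3 - <<'E'
from h import *
goto([0.45,0.1,0.36])
a,c=snap('wrist'); tablets(a,c); b,cs=snap('scene')
print('beakers',rim(a,c,(.623,.161)),rim(a,c,(.624,.003)))
cv2.imwrite('pics/final.png',np.vstack([a[:230],b[60:400]]))
E
```

```text
t 48.0 pos [0.4345 0.0927 0.3344] yaw -90.3 tilt 0.04 w 0.0571 q6 1.63
shift [ 0.386 -0.186 -0.641] turn [-0.01   0.005  0.   ]
tablet x,y,w,l,long-axis deg (0.3883, 0.3028, 0.0254, 0.0363, 89.8, (188, 185, 22, 15))
tablet x,y,w,l,long-axis deg (0.424, 0.3035, 0.0245, 0.0366, 89.8, (185, 165, 23, 15))
tablet x,y,w,l,long-axis deg (0.4212, -0.1454, 0.0264, 0.0362, 11.4, (446, 162, 17, 22))
tablet x,y,w,l,long-axis deg (0.4609, 0.3017, 0.0253, 0.0364, 89.8, (183, 143, 23, 16))
beakers (np.int64(99), array([0.5678, 0.1662]), np.float64(0.0332)) (np.int64(132), array([0.6202, 0.0025]), np.float64(0.0346))
```

View pics/final.png

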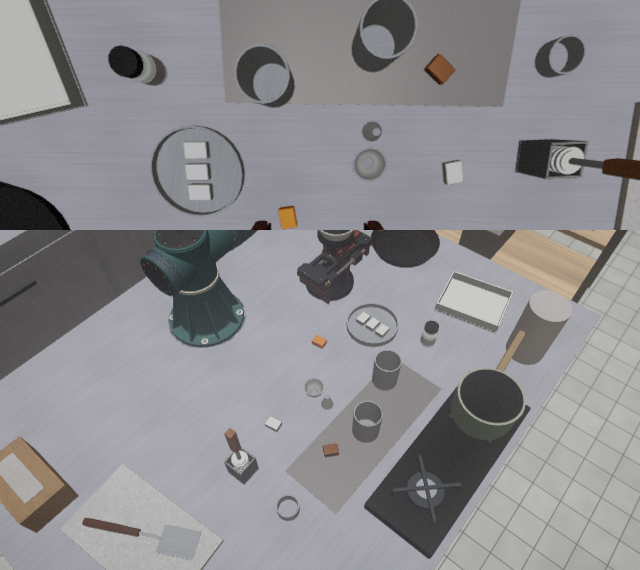

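The final view shows three tablets side by side in the steel tray at about (196,150), (197,172) and (200,192), and the fourth still on the bench at (453,172). The brush stands in its caddy and both beakers are upright. The left beaker, measured in place after its scrub, was later moved about 5 cm while the arm worked elsewhere. It still stands on the mat, so I hand the job in.

```bash
python3 -c "
from cell import *
print(close_job())"
```

```text
the job is handed in; nothing more can be done
None
```

The job is handed in: both beakers present were scrubbed left then middle and stand upright, the brush is back in its caddy bristles down (it caught the caddy rim on the first try), three tablets lie flat side by side in the steel tray with the fourth left on the bench, and the left beaker was moved about 5 cm after its scrub, most likely by the announced knock, and I left it there.

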